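Refit the filter and louvred cover of a chilled topping rail

ROBOT

A 6-joint arm with a two-finger parallel gripper is mounted at the origin on the work surface. World frame = base frame: x ahead of the robot, y to its left, z up, the work surface at z = 0. Lengths are in m, angles in rad, forces in N, time in s.
With the tool pointing down it reaches from about 0.3 to 0.775 m from the base axis. Payload 14.6 kg.
Tool frame: the origin (TCP) lies on the mounting face of the last link; the fingertips stand 199 mm ahead of it and the grasp point (between the pads) lies r.pinch_z ahead of it (r.pinch_z is the distance from the TCP to the grasp point, in m); z points along the fingers, y is the direction in which the jaws open and shut (so a half turn about z gives the same grasp; the last joint's range is limited). The gripper opens to 94 mm and grips with 3 to 60 N. Pads are 16 mm wide; open, the fingers measure 119 mm over their backs; the gripper's body (75 mm by 177 mm) begins 78 mm behind the grasp point.
Start: joints at [-1.172, 0.3, 1.521, -0, 1.321, -0.067], TCP at [0.247, -0.491, 0.405] pointing down, gripper open.
Joint ranges: [-3.03, 3.03], [-0.79, 2.21], [0.23, 2.52], [-1.04, 4.18], [0, 3.07], [-2.55, 2.55]. Speed limits (rad/s): [2.22, 2.22, 2.57, 3.14, 3.14, 3.14].

INTERFACE

Orientations are given as a unit quaternion [w, x, y, z].
In Python, from bench import r gives the robot as it stands.
- The arm moves only by the tool servo_tool, never from a script. Its argument "commands" is one flat list of numbers, 7 for each row, row after row: the turn, a rotation vector about the world's x, y, z in rad, then the shift along the world's x, y, z in mm, then the closure in counts, from 0 (fully open) to 255 (shut). A call has 1 to 8 rows; each row is the pose to reach, as a shift and turn from the pose commanded when the call began; what a row does not reach only later rows make up. A row lasts 1/12 s, in which the tool goes at most 41.7 mm and 7.16 degrees, less where a joint would pass 70% of its speed; a pose out of reach is approached as far as the arm can. A call with a gripper value outside its range is refused whole. The fingers move at their own pace and stop on an object; the grip force is fixed at half the most. Time passes only in rows, so rows that repeat a pose let the fingers close. It gives the time, the measured TCP pose, the force and the opening at its end, in the units of the state.
- r.read_state(): the state, without advancing time (a new reading comes with each control period).
- r.read_camera(name): name is "side" or "top"; returns (picture, depth): 384x512x3 uint8, red, green, blue; 384x512 float32, m along the optical axis (not along the pixel's ray), 0 where there is no reading.
- r.camera_model(name): a dict with "K" (3x3 intrinsics, pixels), "extrinsics" (4x4, takes a point from world to camera coordinates). Camera axes: x right, y down, z forward; pixel columns grow to the right and rows downward; lengths in m; the calibration is good to about 2 mm. A picture is of the moment at which its call begins. camera_model takes no time and is no camera call.
- r.hand_in(): hands the job in, once; it reports no verdict.
The state is a dict: "clock": time; "joint_pos": joint angles; "joint_velocities": joint speeds; "effort": joint torques, N m; "position": TCP position; "ee_rot": TCP orientation; "ft_force": force on the tool from outside, world axes, zero at the start; "wrist_torque": the same for the moment, N m; "width": opening from 0.0 (shut) to 1.0 (fully open).
Only numpy, scipy, OpenCV 4.12 (cv2) and the standard library are available. Lean on these libraries where they do the work, as an engineer would, in place of code of your own. Each camera call takes 0.05 s, during which the arm holds its last target.

TASK

The chilled topping rail's filter has been washed: lay the grey filter cassette flat on the floor of the open bay in its deck and let go, then close the bay with the white louvred cover by hooking the cover's front lip into the slot while its rear edge is still up, and pressing the rear edge down until it snaps flat under the latch. Then switch the rail on at its rocker. Leave the other things on the counter and on the rail standing where they are.

Things in the scene. Friction and masses are not known exactly. Their poses are not given: they have to be found in the camera images.
- rail: fixed chilled topping rail, white sides, steel deck, 330 mm deep; origin on the counter under the centre of its machine end (right-hand 280 mm); x to the rear (away from the robot), y left, z up. Deck level, 190 mm above the counter; lidded pans to the left with handles 30 mm above it. The machine end's deck has an opening 143 (x) by 124 mm, the recess, with the filter bay below
- bay (a point): centre of the filter bay's floor, 48 mm below the deck. The bay is 118 mm (x) by 98 mm (y), its mouth 8 mm below the deck and sloped as a lead-in on the rear and sides; axes as the rail's
- recess (a point): centre of the recess, level with the deck's top; axes as the rail's. Ledges 8 mm below the deck carry the closed cover, its top then flush with the deck
- slot (a point): middle of the recess's front edge, on the lower edge of the 4 mm thick deck strip there: the slot opens under this strip, reaching 16 mm forward (-x) from this point and 14 mm down, 98 mm wide, solid on both sides so that only the lip enters; axes as the rail's
- latch (a joint): sprung black latch, middle of the recess's rear edge, 36 mm wide (y), 8 mm above the deck. Its sloped nose reaches 6 mm over the recess and slides rearward (m): 0 at rest, 0.006 pushed clear. Pressing the cover's rear down with about 15 N passes the slope and the nose springs back over the cover's rear step. A hooked cover, let go, rests with its rear on the slope, about 10 mm up
- rocker (a joint): black mains rocker in a bezel on the deck left of the recess, 48 mm long (x), 26 mm wide: two flat faces in a shallow V over the pivot. rad: 0 off (rear face level, front end raised 8 mm), 0.36 on (front face level); stays where left; takes about 4 N near the middle of the front face
- switch (a point): point above the rocker's pivot, 11 mm above the deck, which is the height of the level face; axes as the rail's. The front face's middle lies 12 mm in front of it (-x), its front end 24 mm
- cover: loose white louvred cover, flat on the counter, right side up: plate 140 (x) by 120 by 8 mm, its rearmost 5 mm only 4 mm thick (step for the latch). Front lip at the underside: 90 mm wide, 3.5 mm thick, sticks out 12 mm. Grip bar across the middle of its top: 12 mm thick (x), 50 mm long, top 32 mm above the underside. Origin: centre of the plate's underside; x from lip to rear, z up; 200 g
- cover_lip (a point): middle of the front end of the cover's lip, 82 mm in front of the cover's origin and 1.75 mm above its underside
- cover_rear (a point): middle of the cover's rear step, 67.5 mm behind the cover's origin, on the step's 4 mm high top
- filter: loose grey filter cassette with a mesh, lying flat: 112 mm (its x) by 92 mm (y), 12 mm thick, with a pull tab across the middle of its top, 10 mm thick (x), 40 mm long (y), its top 36 mm above the underside; either way round fits. Origin: centre of its underside, z up; about 120 g
- sanitizer: bystander: white pump bottle, 62 x 88 x 201 mm; origin at the centre of its underside
- sauce: bystander: small amber glass sauce bottle, 42 mm across, 130 mm tall; origin at the centre of its underside
- shaker: bystander: metal salt shaker, 38 mm across, 75 mm tall; origin at the centre of its underside
- tumbler: bystander: drinking glass, 70 mm across, 100 mm tall; origin at the centre of its underside
- ramekin: bystander: small white bowl, 68 mm across, 38 mm tall, standing on the rail's deck to the left rear of the opening; origin at the centre of its underside
Not all that is in view belongs to the job. What is shaped like the filter but red is not meant. Leave any yellow look-alike of the cover alone.

How it is judged:
On the way, in this order (a step that is already met when the one before it is completed fails the run):
1. the filter cassette lies flat on the bay's floor, released (z of filter in the frame of bay below 0.004 m and horizontal distance between filter and bay below 0.007 m and angle between the z axis of filter and the z axis of rail, either way round below 0.04 rad and contact force between the fingers and filter below 0.3 N), for 0.2 s.
2. the cover's front lip is in the slot under the deck strip while its rear edge is still up (x of cover_lip in the frame of slot below -0.006 m and z of cover_lip in the frame of slot between -0.014 and 0 m and angle between the z axis of cover and the z axis of rail, either way round above 0.04 rad), for 0.2 s.
3. the cover is snapped flat, the latch sprung back over its rear edge (x of cover_lip in the frame of slot below -0.006 m and z of cover_lip in the frame of slot between -0.014 and 0 m and z of cover in the frame of recess below -0.0055 m and angle between the z axis of cover and the z axis of rail, either way round below 0.025 rad and z of cover_rear in the frame of recess below -0.002 m and value of joint latch below 0.002 m), for 0.2 s.
4. the rocker is on (value of joint rocker above 0.3 rad), for 0.2 s.
At the end, for the whole second after the job is handed in: filter flat on the bay floor (within 4 mm in height, 7 mm sideways); cover lip 6 mm or more into the slot, cover flat (0.025 rad) and within 2.5 mm of its seat, latch sprung back (under 2 mm), rocker on (over 0.30 rad), cover and filter at rest (all of step 3 and z of filter in the frame of bay below 0.004 m and horizontal distance between filter and bay below 0.007 m and angle between the z axis of filter and the z axis of rail, either way round below 0.04 rad and value of joint rocker above 0.3 rad and linear speed of each of cover, filter below 0.01 m/s); the robot touches nothing.
It fails at once if a bystander on the counter or on the rail is moved more than 30 mm (distance of any of sanitizer, sauce, shaker, tumbler, ramekin from where it was at the start of the episode above 0.03 m).
It fails at once if a bystander is tipped over (angle between any of sanitizer, sauce, shaker, tumbler, ramekin's own z axis and vertical above 0.35 rad).
It also fails if it takes over 72 s, if anything falls off the work surface, if the arm or the gripper's body presses on something with over 40 N, if the wrist force passes 120 N, or if a joint passes its speed limit or range.

## Working session

There is one attempt and no reset: what is moved stays moved. The work goes in short steps, Python scripts to look and compute and a tool call to move; the robot and the scene stay as the last step left them, time stands still between calls to the robot, and variables do not carry over. Pictures are saved under pics/ and viewed, and the job is handed in when it is done.

Besides the shell and the picture viewer there is one more tool, called after ">>>" as name(argument=value, ...), one argument or row to a line, values as JSON. servo_tool: Moves the arm, as the interface text tells. Its arguments: {"type":"object","properties":{"commands":{"type":"array","items":{"type":"number"}}},"required":["commands"]}

```bash
ls; mkdir -p pics; python3 - <<'E'
from bench import r
import cv2,numpy as np
print(r.pinch_z, r.read_state())
for n in ("side","top"):
    p,d=r.read_camera(n); np.savez(f"pics/{n}0.npz",p=p,d=d)
    cv2.imwrite(f"pics/{n}0.png",cv2.resize(p[:,:,::-1],(800,600)))
    m=r.camera_model(n); print(n,m)
E
```

```text
pics
0.1804 {'clock': 0.0, 'joint_pos': array([-1.17158947e+00,  3.00477495e-01,  1.52157575e+00,  1.82481356e-06,
        1.32067119e+00, -6.65895737e-02]), 'joint_velocities': array([ 0.00023673,  0.00037061,  0.00124494, -0.0001841 ,  0.00077168,
        0.00106889]), 'effort': array([-4.39662963e-04, -5.31802726e+01, -3.52736056e+01,  7.08753197e-02,
        2.43863388e-02, -8.89891680e-05]), 'position': array([ 0.24701558, -0.49137784,  0.40408494]), 'ee_rot': array([-5.58228648e-04,  9.73001475e-01,  2.30798200e-01, -9.28074972e-05]), 'ft_force': array([0.27090656, 0.24634515, 0.56481936]), 'wrist_torque': array([ 0.0238078 ,  0.00705989, -0.04507933]), 'width': 0.9987654779761974}
side {'K': array([[499.78005692,   0.        , 251.59076124],
       [  0.        , 499.78005692, 188.59793875],
       [  0.        ,   0.        ,   1.        ]]), 'extrinsics': array([[-0.75191383, -0.65918761, -0.00986312,  0.2578274 ],
       [-0.40682857,  0.47572474, -0.77985671,  0.37664097],
       [ 0.51876401, -0.58237245, -0.62588037,  1.25288473],
       [ 0.        ,  0.        ,  0.        ,  1.        ]])}
top {'K': array([[401.96095009,   0.        , 256.83759034],
       [  0.        , 401.96095009, 191.25745264],
       [  0.        ,   0.        ,   1.        ]]), 'extrinsics': array([[-0.02275486, -0.99941796, -0.02541577, -0.1119082 ],
       [-0.99767987,  0.02433224, -0.06358314,  0.52302645],
       [ 0.06416455,  0.02390997, -0.99765286,  1.61887439],
       [ 0.        ,  0.        ,  0.        ,  1.        ]])}
```

View pics/side0.png

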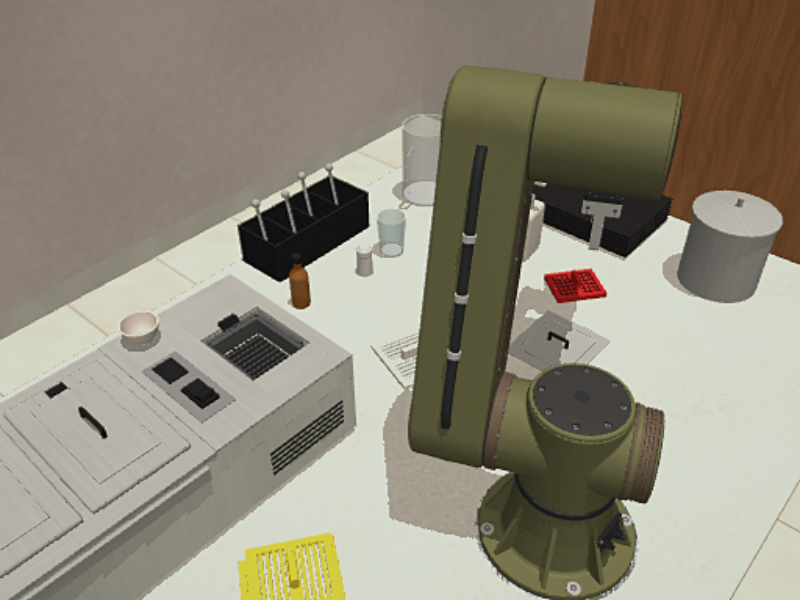

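View pics/top0.png

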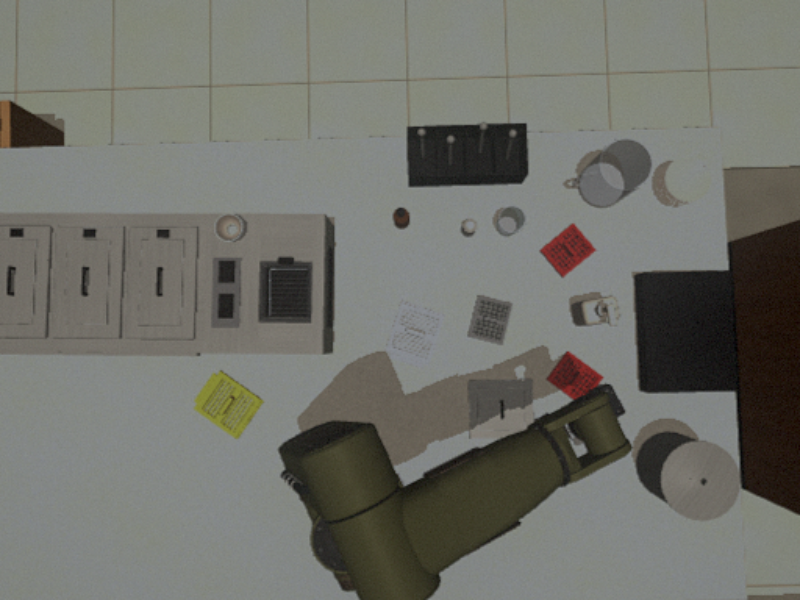

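The top view shows the white cover at about (415,330) and the grey filter at (490,320). The recess is at (286,291), with the two-square rocker panel at (227,290). I'll measure these next.

```bash
cat > h.py <<'E'
import numpy as np,cv2
from bench import r
def cloud(n,d):
    m=r.camera_model(n);K=m["K"];E=m["extrinsics"]
    v,u=np.mgrid[0:d.shape[0],0:d.shape[1]]
    P=np.stack([(u-K[0,2])/K[0,0]*d,(v-K[1,2])/K[1,1]*d,d],-1)
    return (P-E[:3,3])@E[:3,:3]
def proj(n,P):
    m=r.camera_model(n);K=m["K"];E=m["extrinsics"]
    c=np.asarray(P)@E[:3,:3].T+E[:3,3]; q=c@K.T
    return q[...,:2]/q[...,2:]
def planepix(n,uv,z):
    m=r.camera_model(n);K=m["K"];E=m["extrinsics"]
    d=np.linalg.solve(K,np.array([uv[0],uv[1],1.]))@E[:3,:3]; o=-E[:3,:3].T@E[:3,3]
    return o+d*(z-o[2])/d[2]
E
python3 - <<'E'
from h import *
for n in ("top","side"):
    f=np.load(f"pics/{n}0.npz");p,d=f["p"],f["d"];W=cloud(n,d)
    np.save(f"pics/{n}W.npy",W)
f=np.load("pics/top0.npz");p=f["p"];W=np.load("pics/topW.npy")
# crops upscaled
def crop(p,x0,y0,x1,y1,s,name):
    cv2.imwrite(name,cv2.resize(p[y0:y1,x0:x1,::-1],None,fx=s,fy=s,interpolation=cv2.INTER_CUBIC))
crop(p,130,130,220,230,6,"pics/t_rail.png")
crop(p,240,180,340,230,8,"pics/t_parts.png")
g=np.load("pics/side0.npz")["p"]
crop(g,80,160,240,310,4,"pics/s_rail.png")
Z=W[...,2]
def show(y0,y1,x0,x1,st):
    print((Z[y0:y1:st,x0:x1:st]*1000).round().astype(int))
show(184,232,246,332,3)
show(140,226,130,214,4)
E
```

```text
[[   3    4  -10   -3   -3    3   -1   -5   -2   -3   -1   -3   -2   -2
    -4    3    7    5   -4   -1   -3   -5    1    0   -3   -5    2   -4
    -7]
 [  -2   -1    6   -8    0    0    1   -2    1    1   -3   -7   -4   -1
    -4   -1    3    1   -6   -1    0   -2   -4    1   -1    0   -4   -5
    -2]
 [  -4    0    3    6   -2   -1   -4   -1    8   -2    1   -4   -4   -5
     1    5   -1   -3   -4    0   13   17    1    3   -4    0    1    0
    -4]
 [  -9    0   -4   -3    7   -7   -3   -1   -9   -3   -2   -3   -6   -1
     2   -2   -4   -4   -1   -5   17    7    9   16   12   11   13    3
     3]
 [   0   -5   -4   11   13    7    5    2   -9    3    0   -5   -2   -3
     2    6   -8   -5   -1    3    2    6    2    2    6    0    4   -3
    -6]
 [   6   -2   -7    5    4    6    4    9    7   11   -4   -4   -5   -3
    -1   -4    2    1   -3   10    4    9    5    2    6    5    9    0
    -2]
 [  -5   -3    1   15   -1   10    4    6    4   -1    6   11   10   -2
    -4   -4   -2   -3    0    8    9   17    9    0    4    3   14    0
    -1]
 [  -1    4   -1    2   -2    3    8
[... 2591 characters left out ...]
9 195 200 188 195 187 186 181 161 136 138 139 137 141 133 180
  191 190 101]
 [192 189 186 209 209 193 191 186 193 177 164 132 136 140 141 145 140 182
  186 190  94]
 [193 193 187 193 192 187 188 191 186 175 169 174 168 173 175 166 166 171
  186 189  91]
 [194 185 193 192 192 198 189 187 188 188 188 186 193 191 187 187 187 182
  191 186  85]
 [187 194 187 190 199 188 194 193 188 193 188 184 191 193 188 187 195 188
  189 190  91]
 [189 187 185 191 191 191 186 192 191 195 194 187 191 192 191 185 191 185
  191 192  97]
 [194 191 188 193 184 191 185 192 190 189 193 193 186 193 192 190 190 191
  190 192  90]
 [189 188 185 184 193 190 186 190 190 189 189 188 185 180 192 184 190 190
  189 181  77]]
```

View pics/t_rail.png

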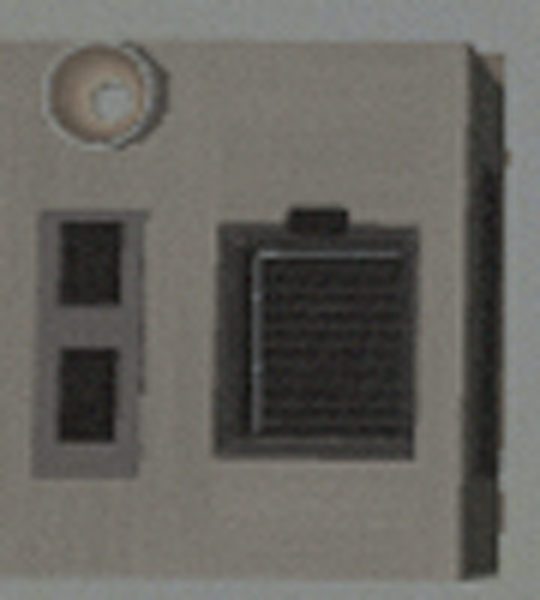

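View pics/t_parts.png

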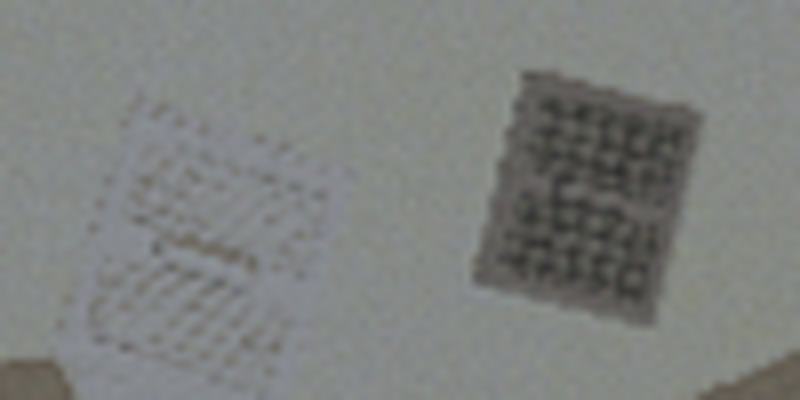

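View pics/s_rail.png

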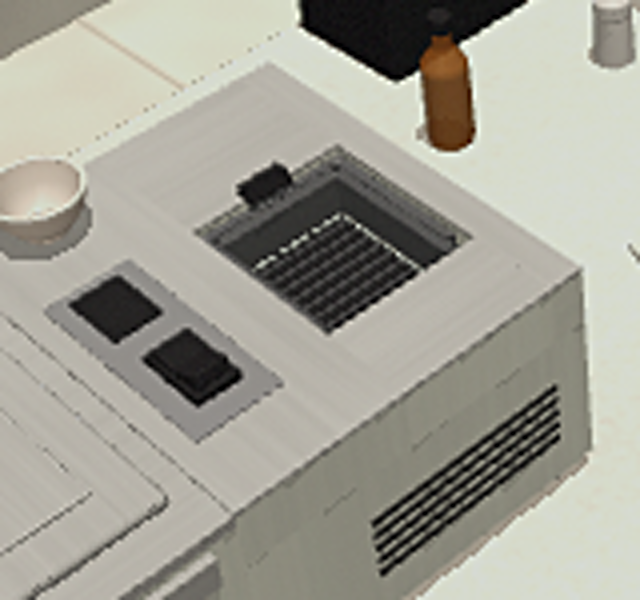

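```bash
python3 - <<'E'
from h import *
P=[];D=[]
for i in range(10):
    p,d=r.read_camera("top");P.append(p.astype(float));D.append(d)
p=np.mean(P,0);d=np.median(D,0);np.savez("pics/topavg.npz",p=p,d=d)
q=p[180:232,240:340];q=np.clip((q-60)*1.9,0,255).astype(np.uint8)
cv2.imwrite("pics/t_parts2.png",cv2.resize(q[:,:,::-1],None,fx=8,fy=8,interpolation=cv2.INTER_CUBIC))
q=p[130:230,130:220];q=np.clip((q-20)*1.5,0,255).astype(np.uint8)
cv2.imwrite("pics/t_rail2.png",cv2.resize(q[:,:,::-1],None,fx=6,fy=6,interpolation=cv2.INTER_CUBIC))
W=cloud("top",d);Z=W[...,2]*1000
print(Z[188:232:2,246:290:2].round().astype(int))
E
```

```text
[[-2 -1 -2  0 -2 -2  0 -1 -1  2 -2 -1  1 -2  0  0 -3  2 -1  0  0 -3]
 [-2 -2  0 -1 -3 -1  0 -2  0 -3 -2  1 -2 -3 -4 -2 -2 -2 -2  2 -3 -1]
 [-1 -2 -3 -1  2  0  0 -1  0 -1 -1 -1 -1 -2 -1 -1  0  0 -3 -1 -1 -2]
 [ 0 -2 -1  0  2  5  8  5  6  0 -2 -1  0 -2  1 -2  0 -2 -2 -2 -2 -1]
 [ 0  0 -1  0 -1  7  7  5  5  5  2  1 -2  0  0 -1 -1 -2 -2  0  0 -3]
 [-1 -1  2 -1 -1  7  6 -1  6  7  7  7  6  1  4 -1  1 -2 -2 -3 -1 -3]
 [-3 -1  0  0  8  5 -3 -3  4  7 -2  8  4  6  6  8  4  3 -1 -3 -1  0]
 [ 0  0  0  2  5  4 -2  6  5 -1 -1  9  6  0  6  7  8  8  8 -3 -2  0]
 [ 1 -2  0 -1  5 -1  8  5 -2 -2  5  7 -1 -3  4  7  0  7  7 -1 -1 -5]
 [-1 -2 -2  5  6  5  8 -1 -3  8  5  1  2  5  7 -2 -2  5  3 -1 -1 -2]
 [-4 -3  0  6  8  9  8 -2  4  5 -2  1  4  7 -2 -2  7  8  5 -3 -2 -2]
 [ 2 -3  1  7  4  8  8 31  8  7 -4  4  6 -1  1  8  8  6 -1 -1  0  1]
 [-2 -4  2  7 -1  7  7 31 33 30 33 10  7  0  4  7  8  7 -2 -1 -3 -2]
 [-2 -1  8  6  6  6  5 -2  9 29 34 31 31  6  5  9  7  7 -3 -1  0 -4]
 [-2  0  9  6  9  6  0 -2  5  6 -1  6  7  7  3  6  7  1  2 -2  0 -2]
 [ 0  8  9  8  7 -2  5  7  5 -2 -1  7  9 -1  5  9  8  1 -2  1 -1 -1]
 [ 1  5  4  7 -1  8  6  6 -5  5  5  7 -2  0  6  8  7 -1 -1 -4 -1  0]
 [-2  8  6  3  6  5  6 -3  5  5  5 -1 -3  6  6  8 -3  0  0  0 -2  1]
 [ 6  7  5  8  5  6  7  6 10  7  0  7  7  7  6  5  0 -4 -1 -3 -2 -1]
 [-2 -2  8  5  5  8  8  8  6  5  4  5  4 -1  8  6 -1  1  2 -4 -1  0]
 [-1  0  2  3  2  8  7  5 10  6  8  8  7  5  8 -2 -2 -2 -1 -2 -1  0]
 [-2 -1 -2  0  1  0  3  2  2  6  5  7 10  6  5 -2 -1 -1 -2 -3 -1 -2]]
```

View pics/t_parts2.png

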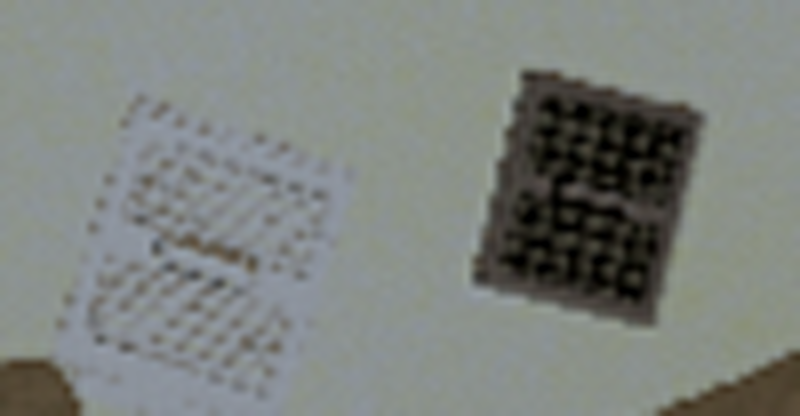

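View pics/t_rail2.png

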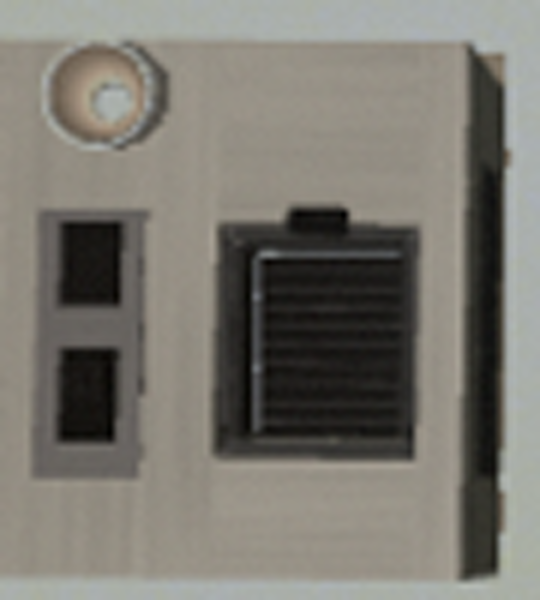

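```bash
python3 - <<'E'
from h import *
f=np.load("pics/topavg.npz");p,d=f["p"],f["d"];W=cloud("top",d)
def rect(m,sub,name):
    ys,xs=np.nonzero(m); P=W[sub[0]:sub[1],sub[2]:sub[3]][m]
    c,s,a=cv2.minAreaRect(P[:,:2].astype(np.float32)*1000)
    print(name,np.round(c,1),np.round(s,1),round(a,2),'mean',P.mean(0).round(4),len(P))
def S(s): return W[s[0]:s[1],s[2]:s[3]]
c=(186,240,244,286);Z=S(c)[...,2]
m=((Z>0.004)&(Z<0.013)).astype(np.uint8)
m=cv2.morphologyEx(m,cv2.MORPH_OPEN,np.ones((2,2)))
n,l,st,_=cv2.connectedComponentsWithStats(m,connectivity=8);k=1+st[1:,4].argmax();print(st[k])
rect(l==k,c,"cover plate");rect((Z>.02)&(Z<.045),c,"cover bar")
rm=((Z>.0008)&(Z<.0035));
# axis of the bar by PCA
def pca(P): 
    q=P[:,:2]-P[:,:2].mean(0);u,s,v=np.linalg.svd(q,full_matrices=False);return np.degrees(np.arctan2(v[0,1],v[0,0]))
print('bar dir',pca(S(c)[(Z>.02)&(Z<.045)]))
c=(184,226,296,332);Z=S(c)[...,2];g=p[c[0]:c[1],c[2]:c[3]].sum(2)
print(np.percentile(g,[5,25,50,75,95]))
m=((g<330)).astype(np.uint8);n,l,st,_=cv2.connectedComponentsWithStats(m);k=1+st[1:,4].argmax();print(st[k])
rect(l==k,c,"filter");rect((Z>.02)&(Z<.045),c,"tab");print('tab',pca(S(c)[(Z>.02)&(Z<.045)]))
# colour rect, in pixels->plane z=.012
ys,xs=np.nonzero(l==k);bx=cv2.boxPoints(cv2.minAreaRect(np.c_[xs+c[2],ys+c[0]].astype(np.float32)))
q=np.array([planepix("top",b,.012) for b in bx]);print(q.round(4),q.mean(0))
# recess: points below deck
c=(160,212,160,204);Z=S(c)[...,2]
m=(p[c[0]:c[1],c[2]:c[3]].sum(2)<270).astype(np.uint8);print(m[::2,::1])
m=cv2.morphologyEx(m,cv2.MORPH_OPEN,np.ones((7,12)))
n,l,st,_=cv2.connectedComponentsWithStats(m);k=1+st[1:,4].argmax();print(st[k])
ys,xs=np.nonzero(l==k);rc=cv2.minAreaRect(np.c_[xs+c[2],ys+c[0]].astype(np.float32));print(rc)
q=np.array([planepix("top",b,.19) for b in cv2.boxPoints(rc)]);print(q.round(4),q.mean(0))
for nm,uv in dict(a=(220,225),b=(418,228),c=(412,458),d=(214,457),latchL=(287,207),latchR=(348,209),fr=(463,578),rr=(470,45),rl=(0,43)).items():
    print(nm,planepix("top",(uv[0]/6+130-.42,uv[1]/6+130-.42),.19 if 'l' not in nm[0] else .198).round(4))
E
```

```text
[  4   9  37  40 561]
cover plate [ 427.3 -159.4] [120.  139.1] 70.95 mean [ 0.4264 -0.1572  0.005 ] 561
cover bar [ 431.9 -154.9] [49.5 11.4] 70.26 mean [ 0.4325 -0.1542  0.0308] 38
bar dir 71.9779750587064
[193.205 261.675 399.3   405.1   409.145]
[  3   5  29  32 641]
filter [ 463.1 -351.9] [ 95.2 112.5] 74.55 mean [ 0.4624 -0.3507  0.0081] 641
tab [ 461.3 -350.1] [37.5  9.3] 75.02 mean [ 0.4608 -0.3504  0.0335] 26
tab -105.14838031778444
[[ 0.4217 -0.29    0.012 ]
 [ 0.5289 -0.3201  0.012 ]
 [ 0.5038 -0.4107  0.012 ]
 [ 0.3969 -0.3803  0.012 ]] [ 0.46283566 -0.35029952  0.012     ]
[[0 0 0 ... 0 0 0]
 [0 0 0 ... 0 0 0]
 [0 0 0 ... 0 0 0]
 ...
 [0 0 0 ... 0 0 0]
 [0 0 0 ... 0 0 0]
 [0 0 0 ... 0 0 0]]
[   6    7   35   40 1236]
((183.0, 186.5), (39.0, 34.0), 90.0)
[[0.6062 0.2025 0.19  ]
 [0.6029 0.0774 0.19  ]
 [0.4604 0.0794 0.19  ]
 [0.4633 0.2037 0.19  ]] [0.53319005 0.14073868 0.19      ]
a [0.6059 0.2016 0.19  ]
b [0.6009 0.0802 0.19  ]
c [0.4608 0.0858 0.19  ]
d [0.4643 0.2064 0.19  ]
latchL [0.6147 0.1586 0.198 ]
latchR [0.6126 0.1214 0.198 ]
fr [0.3877 0.0559 0.19  ]
rr [0.7127 0.0467 0.19  ]
rl [0.722  0.3368 0.19  ]
```

```bash
python3 - <<'E'
from h import *
P=[];D=[]
for i in range(8):
    p,d=r.read_camera("side");P.append(p.astype(float));D.append(d)
p=np.mean(P,0);np.savez("pics/sideavg.npz",p=p,d=np.median(D,0))
q=np.clip(p[170:275,85:215],0,255).astype(np.uint8)
cv2.imwrite("pics/s_rail2.png",cv2.resize(q[:,:,::-1],None,fx=6,fy=5.7,interpolation=cv2.INTER_CUBIC))
q=np.clip(p[200:260,225:400],0,255).astype(np.uint8)
cv2.imwrite("pics/s_parts2.png",cv2.resize(q[:,:,::-1],None,fx=4,fy=4,interpolation=cv2.INTER_CUBIC))
E
```

```text
(no output)
```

View pics/s_rail2.png

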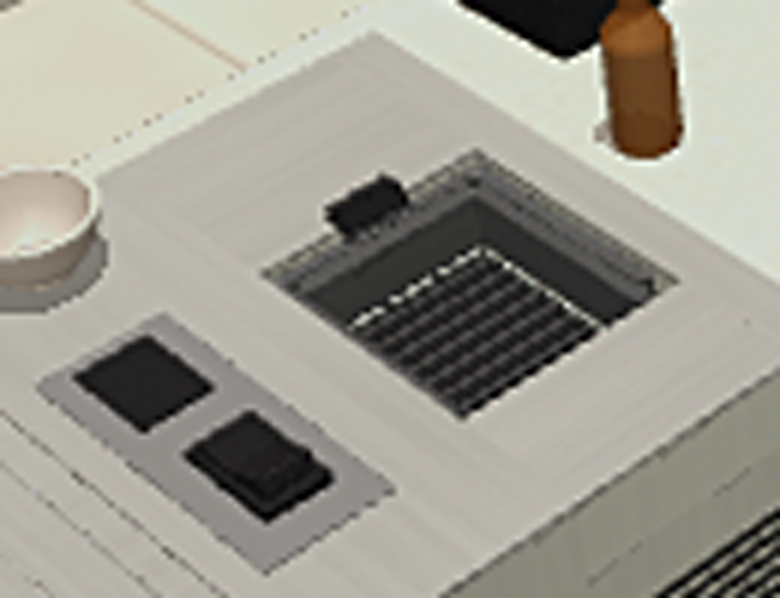

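```bash
python3 - <<'E'
from h import *
from scipy.optimize import least_squares
L=np.array([[71.5,62],[71.5,-62],[-71.5,-62],[-71.5,62]])/1000
T=np.array([[220,225],[418,228],[412,458],[214,457]]);T=(T+.5)/6-.5+130
S=np.array([[262,272],[472,150],[678,280],[462,418.]]);S=np.c_[(S[:,0]+.5)/6-.5+85,(S[:,1]+.5)/5.7-.5+170]
def pts(q,L,z): 
    c,s=np.cos(q[2]),np.sin(q[2]);return np.c_[q[0]+c*L[:,0]-s*L[:,1],q[1]+s*L[:,0]+c*L[:,1],np.full(len(L),z)]
for nm,w in (("top",(1,0)),("side",(0,1)),("both",(1,1))):
    f=lambda q:np.r_[w[0]*(proj("top",pts(q,L,.19))-T).ravel(),w[1]*(proj("side",pts(q,L,.19))-S).ravel()]
    o=least_squares(f,[.533,.142,-.033]);print(nm,o.x.round(4),o.fun.round(1))
E
```

```text
top [ 0.533   0.1435 -0.036 ] [-0.4 -0.2  0.3 -0.4  0.5  0.4 -0.4  0.2 -0.   0.  -0.   0.  -0.   0.
 -0.   0. ]
side [ 0.5326  0.1396 -0.028 ] [ 0.   0.   0.  -0.   0.   0.   0.   0.  -0.9  0.2  0.4 -0.4  0.5 -0.2
 -0.   0.2]
both [ 0.5324  0.1411 -0.031 ] [ 0.2  0.   0.9 -0.3  1.2  0.5  0.3  0.4 -1.3  0.4  0.1 -0.1  0.1  0.2
 -0.6  0.6]
```

>>> servo_tool(
  commands=[0,0,0.836,215,141,0,100,0,0,0.836,215,141,0,100,0,0,0.836,215,141,0,100,0,0,0.836,215,141,0,100,0,0,0.836,215,141,0,100,0,0,0.836,215,141,-100,100,0,0,0.836,215,141,-134,100,0,0,0.836,215,141,-134,100],
)

```text
clock: 1.67
position: [0.4584, -0.3522, 0.2867]
ee_rot: [0.001, 0.793, 0.609, 0.0]
ft_force: [0.1, -1.5, 0.4]
width: 0.61
```

```bash
cat >> h.py <<'E'
from scipy.spatial.transform import Rotation as R
def st():
    s=r.read_state();q=s["ee_rot"];M=R.from_quat(q[[1,2,3,0]]).as_matrix()
    print("t",round(s["clock"],2),"pos",s["position"].round(4),"z",M[:,2].round(3),"yang",round(np.degrees(np.arctan2(M[1,1],M[0,1])),2),"F",s["ft_force"].round(1),"w",round(s["width"],3),"j",s["joint_pos"].round(2))
def avg(n,k=3):
    P=[];D=[]
    for i in range(k):
        p,d=r.read_camera(n);P.append(p.astype(float));D.append(d)
    return np.mean(P,0),np.median(D,0)
def save(p,box,s,name,g=1.0):
    x0,y0,x1,y1=box
    cv2.imwrite(name,cv2.resize(np.clip(p[y0:y1,x0:x1,::-1]*g,0,255).astype(np.uint8),None,fx=s,fy=s,interpolation=cv2.INTER_CUBIC))
E
python3 - <<'E'
from h import *
st()
p,d=avg("side",4);np.savez("pics/side1.npz",p=p,d=d);save(p,(220,60,420,300),2.5,"pics/s1.png")
p,d=avg("top",6);np.savez("pics/top1.npz",p=p,d=d);save(p,(230,160,350,250),6,"pics/t1.png",1.5)
E
```

```text
t 1.67 pos [ 0.4584 -0.3522  0.2867] z [ 0.001 -0.001 -1.   ] yang -15.0 F [ 0.1 -1.5  0.4] w 0.61 j [-0.72  0.48  1.56 -0.    1.1  -0.46]
```

View pics/s1.png

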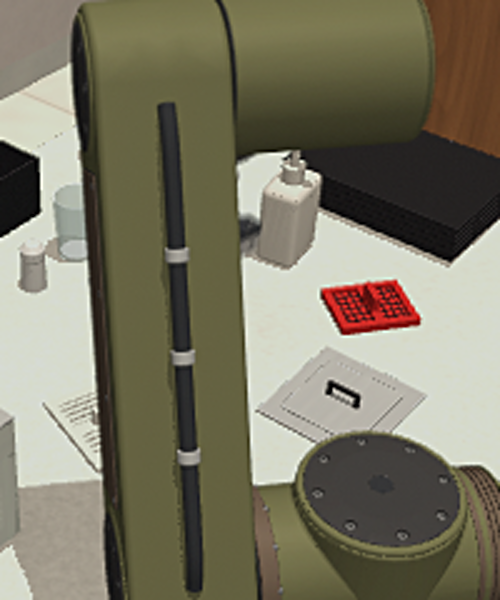

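View pics/t1.png

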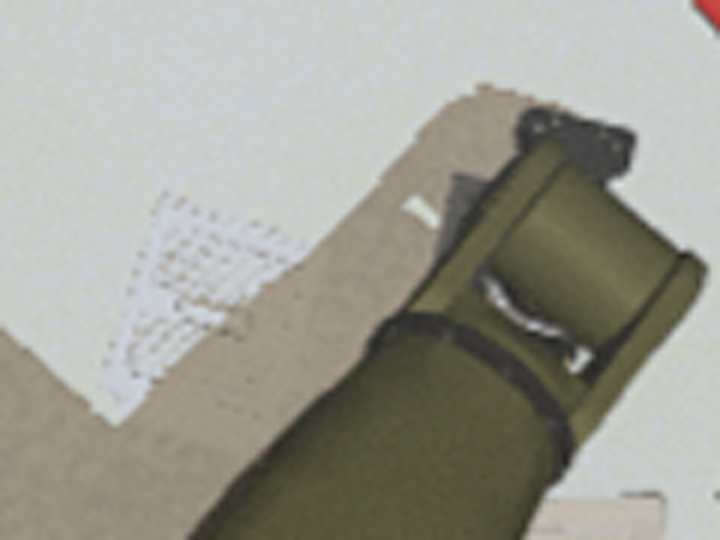

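>>> servo_tool(
  commands=[0,0,0,0,0,0,100,0,0,0,0,0,-20,100,0,0,0,0,0,-40,100,0,0,0,0,0,-56,100,0,0,0,0,0,-56,100,0,0,0,0,0,-56,100,0,0,0,0,0,-56,100],
)

```text
clock: 2.75
position: [0.4577, -0.3536, 0.233]
ee_rot: [0.001, 0.796, 0.606, 0.0]
ft_force: [-0.6, 0.3, 0.3]
width: 0.608
```

```bash
python3 - <<'E'
from h import *
st()
E
```

```text
t 2.75 pos [ 0.4577 -0.3536  0.233 ] z [ 0.001 -0.001 -1.   ] yang -15.42 F [-0.6  0.3  0.3] w 0.608 j [-0.72  0.55  1.59 -0.    1.   -0.45]
```

>>> servo_tool(
  commands=[0,0,0,4,3,0,100,0,0,0,4,3,-18,100,0,0,0,4,3,-18,100,0,0,0,4,3,-18,100],
)

```text
clock: 3.08
position: [0.4617, -0.3502, 0.214]
ee_rot: [-0.0, 0.795, 0.606, -0.0]
ft_force: [0.3, -0.3, -0.3]
width: 0.609
```

```bash
python3 - <<'E'
from h import *
st()
E
```

```text
t 3.08 pos [ 0.4617 -0.3502  0.214 ] z [-0.  0. -1.] yang -15.4 F [ 0.3 -0.3 -0.3] w 0.609 j [-0.71  0.59  1.59  0.    0.96 -0.44]
```

Accurate. Now I'll close and lift.

>>> servo_tool(
  commands=[0,0,0,0,0,0,255,0,0,0,0,0,0,255,0,0,0,0,0,0,255,0,0,0,0,0,0,255,0,0,0,0,0,0,255,0,0,0,0,0,10,255,0,0,0,0,0,40,255,0,0,0,0,0,80,255],
)

```text
clock: 3.75
position: [0.4611, -0.35, 0.2929]
ee_rot: [-0.002, 0.796, 0.606, -0.001]
ft_force: [-0.7, 1.2, -0.1]
width: 0.077
```

```bash
python3 - <<'E'
from h import *
st()
E
```

```text
t 3.75 pos [ 0.4611 -0.35    0.2929] z [-0.004  0.003 -1.   ] yang -15.42 F [-0.7  1.2 -0.1] w 0.077 j [-0.71  0.48  1.55 -0.    1.12 -0.44]
```

>>> servo_tool(
  commands=[0,0,0,0,0,40,255,0,0,0,0,0,80,255,0,0,0.05,20,30,110,255,0,0,0.1,30,70,120,255,0,0,0.16,40,110,120,255,0,0,0.2,50,150,120,255,0,0,0.237,60,190,120,255,0,0,0.237,66,230,120,255],
)

```text
clock: 4.42
position: [0.5271, -0.1209, 0.4148]
ee_rot: [0.0, 0.718, 0.696, 0.0]
ft_force: [0.1, -0.2, -0.0]
width: 0.004
```

```bash
python3 - <<'E'
from h import *
st()
p,d=avg("side",3);np.savez("pics/side2.npz",p=p,d=d);cv2.imwrite("pics/s2.png",cv2.resize(p[:,:,::-1].astype(np.uint8),(768,576)))
p,d=avg("top",6);np.savez("pics/top2.npz",p=p,d=d);save(p,(130,120,350,250),3.6,"pics/t2.png",1.5)
E
```

```text
t 4.42 pos [ 0.5271 -0.1209  0.4148] z [ 0.001 -0.    -1.   ] yang -1.71 F [ 0.1 -0.2 -0. ] w 0.004 j [-0.29  0.27  1.53  0.    1.34 -0.26]
```

View pics/s2.png

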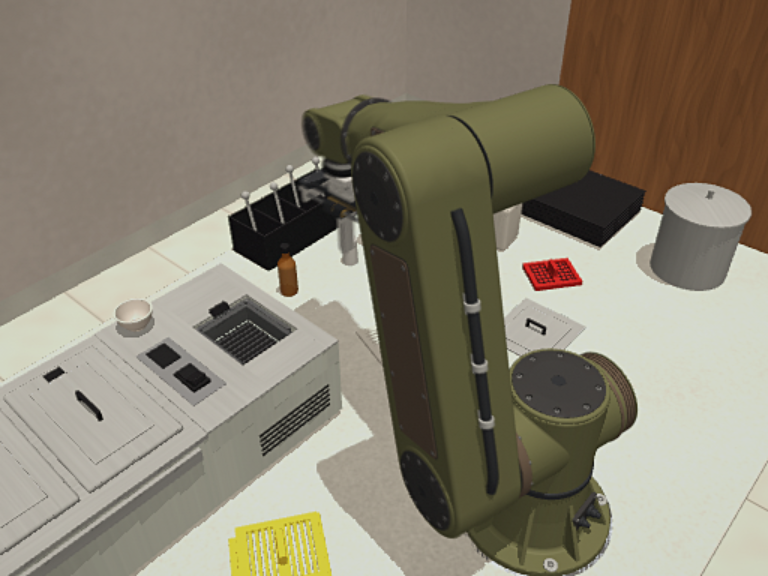

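View pics/t2.png

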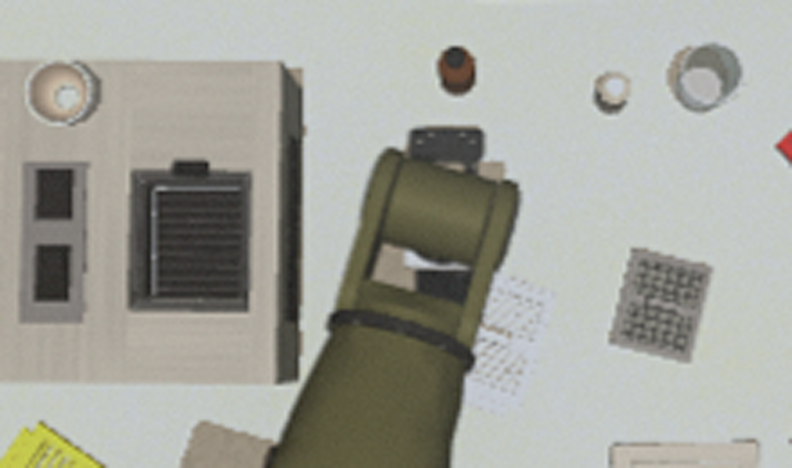

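The fingers had not finished closing when I lifted, so the filter stayed on the counter at crop (662,305). I'll re-measure it and redo the grasp, closing for longer.

```bash
cat > m.py <<'E'
from h import *
def filt(p,d,c=(180,232,290,340)):
    W=cloud("top",d)[c[0]:c[1],c[2]:c[3]];Z=W[...,2];g=p[c[0]:c[1],c[2]:c[3]].sum(2)
    m=(g<330).astype(np.uint8);n,l,s,_=cv2.connectedComponentsWithStats(m);k=1+s[1:,4].argmax()
    ys,xs=np.nonzero(l==k);bx=cv2.boxPoints(cv2.minAreaRect(np.c_[xs+c[2],ys+c[0]].astype(np.float32)))
    q=np.array([planepix("top",b,.012) for b in bx]);print(q.round(4)[:,:2].tolist(),"ctr",q.mean(0).round(4))
    t=W[(Z>.02)&(Z<.045)];u=t[:,:2]-t[:,:2].mean(0);v=np.linalg.svd(u,full_matrices=False)[2][0]
    print("tab",t.mean(0).round(4),len(t),np.degrees(np.arctan2(v[1],v[0])),cv2.minAreaRect(t[:,:2].astype(np.float32)*1000))
if __name__=="__main__":
    for f in ("topavg","top2"):
        f=np.load(f"pics/{f}.npz");filt(f["p"],f["d"])
E
python3 m.py
```

```text
[[0.4217, -0.29], [0.5289, -0.3201], [0.5038, -0.4107], [0.3969, -0.3803]] ctr [ 0.4628 -0.3503  0.012 ]
tab [ 0.4608 -0.3504  0.0335] 26 -105.14838031778444 ((461.2912292480469, -350.13031005859375), (37.51493835449219, 9.272506713867188), 75.01632690429688)
[[0.4208, -0.2898], [0.5289, -0.3201], [0.5038, -0.4107], [0.396, -0.3801]] ctr [ 0.4624 -0.3502  0.012 ]
tab [ 0.4608 -0.3504  0.0336] 26 -105.1496956285993 ((461.2131652832031, -350.1209411621094), (37.15383529663086, 9.358403205871582), 74.3626937866211)
```

>>> servo_tool(
  commands=[0,0,-0.12,-12,-40,0,140,0,0,-0.2,-24,-80,0,140,0,0,-0.239,-35,-120,-10,140,0,0,-0.239,-46,-158,-25,140,0,0,-0.239,-56,-196,-40,140,0,0,-0.239,-65.5,-229,-50,140,0,0,-0.239,-65.5,-229,-90,140,0,0,-0.239,-65.5,-229,-130,140],
)

```text
clock: 5.53
position: [0.4602, -0.3546, 0.2834]
ee_rot: [0.002, 0.797, 0.603, 0.0]
ft_force: [0.4, -0.3, -0.8]
width: 0.45
```

>>> servo_tool(
  commands=[0,0,0,0,0,0,140,0,0,0,0,0,0,140,0,0,0,0,0,-20,140,0,0,0,0,0,-40,140,0,0,0,0,0,-55,140],
)

```text
clock: 5.95
position: [0.4622, -0.3523, 0.2309]
ee_rot: [0.002, 0.796, 0.605, 0.0]
ft_force: [0.7, 0.1, -1.0]
width: 0.454
```

>>> servo_tool(
  commands=[0,0,0,0,2,-8,140,0,0,0,0,2,-16,140,0,0,0,0,2,-16,140,0,0,0,0,2,-16,255,0,0,0,0,2,-16,255,0,0,0,0,2,-16,255,0,0,0,0,2,-16,255,0,0,0,0,2,-16,255],
)

```text
clock: 6.62
position: [0.4617, -0.35, 0.2132]
ee_rot: [0.0, 0.796, 0.605, 0.0]
ft_force: [0.1, 0.6, -0.2]
width: 0.135
```

```bash
python3 - <<'E'
from h import *
st()
E
```

```text
t 6.62 pos [ 0.4617 -0.35    0.2132] z [ 0. -0. -1.] yang -15.53 F [ 0.1  0.6 -0.2] w 0.135 j [-0.71  0.59  1.59 -0.    0.96 -0.44]
```

>>> servo_tool(
  commands=[0,0,0,0,0,0,255,0,0,0,0,0,0,255,0,0,0,0,0,0,255,0,0,0,0,0,0,255,0,0,0,0,0,15,255,0,0,0,0,0,30,255,0,0,0,0,0,30,255],
)

```text
clock: 7.2
position: [0.4619, -0.3502, 0.2448]
ee_rot: [0.001, 0.796, 0.605, 0.0]
ft_force: [0.2, -1.3, -1.8]
width: 0.102
```

```bash
python3 - <<'E'
from h import *
st()
E
```

```text
t 7.2 pos [ 0.4619 -0.3502  0.2448] z [ 0.002 -0.002 -1.   ] yang -15.52 F [ 0.2 -1.3 -1.8] w 0.102 j [-0.71  0.54  1.58 -0.    1.02 -0.44]
```

```bash
python3 - <<'E'
from h import *
f=np.load("pics/topavg.npz");d=f["d"];W=cloud("top",d)
# rail frame using top-fit
c=np.array([.533,.1435]);y=-.036;u=np.array([np.cos(y),np.sin(y)]);v=np.array([-u[1],u[0]])
c0=(155,215,155,210);P=W[c0[0]:c0[1],c0[2]:c0[3]].reshape(-1,3)
X=(P[:,:2]-c)@u*1000;Y=(P[:,:2]-c)@v*1000;Z=(P[:,2]-.19)*1000+1.5
for nm,A,B in (("x profile",X,Y),("y profile",Y,X)):
    m=np.abs(B)<35
    for a in range(-80,81,4):
        k=m&(np.abs(A-a)<2)
        if k.any(): print(nm,a,int(k.sum()),np.median(Z[k]).round(1),np.percentile(Z[k],[15,85]).round(1))
f=np.load("pics/sideavg.npz");d=f["d"];W=cloud("side",d)
c=np.array([.5326,.1396]);y=-.03;u=np.array([np.cos(y),np.sin(y)]);v=np.array([-u[1],u[0]])
P=W[170:275,85:215].reshape(-1,3);X=(P[:,:2]-c)@u*1000;Y=(P[:,:2]-c)@v*1000;Z=(P[:,2]-.19)*1000
k=(np.abs(Y)<15)
print("side cam x profile")
for a in range(-80,96,4):
    q=k&(np.abs(X-a)<2)
    if q.any(): print(a,int(q.sum()),Z[q].min().round(1),np.median(Z[q]).round(1),Z[q].max().round(1))
E
```

```text
x profile -80 26 0.4 [-0.6  1.5]
x profile -76 21 0.8 [-0.1  2.2]
x profile -72 19 -16.9 [-17.9 -15.1]
x profile -68 19 -17.6 [-18.7 -16.6]
x profile -64 19 -17.6 [-18.8 -16.4]
x profile -60 19 -17.1 [-18.2 -15.6]
x profile -56 18 -46.5 [-47.9 -45. ]
x profile -52 18 -48.2 [-48.7 -46.1]
x profile -48 18 -46.7 [-47.6 -45.4]
x profile -44 18 -46.1 [-47.8 -45.7]
x profile -40 18 -46.8 [-47.6 -45.8]
x profile -36 18 -47.3 [-48.  -45.7]
x profile -32 18 -47.0 [-48.  -46.1]
x profile -28 18 -46.5 [-47.8 -45.1]
x profile -24 19 -47.3 [-48.  -45.6]
x profile -20 19 -46.9 [-47.5 -45.3]
x profile -16 19 -47.3 [-48.1 -45.9]
x profile -12 19 -46.9 [-47.9 -46. ]
x profile -8 24 -46.6 [-47.6 -45.5]
x profile -4 22 -46.9 [-48.  -46.2]
x profile 0 24 -46.4 [-48.2 -45.4]
x profile 4 25 -46.7 [-47.9 -45.1]
x profile 8 19 -46.7 [-48.4 -45.9]
x profile 12 19 -47.0 [-48.1 -46. ]
x profile 16 19 -46.8 [-48.2 -45.7]
x profile 20 19 -47.2 [-48.3 -45.7]
x profile 24 19 -46.7 [-47.5 -45.7]
x profile 28 19 -47.2 [-48.3 -46.5]
x profile 32 19 -47.1 [-48.1 -46.5]
x profile 36 19 -46.3 [-47.8 -45. ]
x profile 40 
[... 1820 characters left out ...]
 -2.2 -1.1 0.2
-28 10 -49.3 -47.7 -46.9
-24 11 -50.1 -48.6 -47.9
-20 9 -48.9 -47.7 -47.1
-16 13 -49.7 -48.9 -47.4
-12 14 -49.6 -48.2 -45.8
-8 11 -48.7 -48.0 -46.7
-4 11 -49.2 -48.4 -47.1
0 13 -49.4 -48.0 -47.1
4 7 -48.7 -48.1 -47.3
8 15 -50.2 -48.6 -47.2
12 9 -49.1 -48.0 -47.4
16 12 -49.1 -48.2 -46.8
20 12 -49.1 -48.3 -46.1
24 8 -49.0 -47.9 -46.1
28 11 -50.0 -48.6 -47.6
32 12 -49.9 -48.1 -47.2
36 9 -49.2 -48.3 -47.4
40 10 -49.0 -47.9 -47.0
44 12 -49.9 -47.9 -47.4
48 10 -48.9 -48.0 -47.1
52 12 -49.4 -48.2 -46.7
56 14 -49.8 -47.7 -16.1
60 100 -49.9 -28.9 -10.0
64 22 -13.4 -10.9 -0.5
68 38 -9.6 -0.6 4.0
72 21 -10.5 5.2 7.9
76 12 5.7 6.7 8.7
80 4 6.2 6.6 7.3
88 5 -1.4 -0.3 0.1
92 9 -2.2 -0.8 0.2
```

>>> servo_tool(
  commands=[0,0,0,0,0,40,255,0,0,0,0,0,80,255,0,0,0,0,0,120,255,0,0,0,5,10,158,255,0,0,0.05,12,30,190,255,0,0,0.1,20,65,205,255,0,0,0.15,28,105,205,255,0,0,0.2,35,145,205,255],
)

```text
clock: 7.87
position: [0.4966, -0.2036, 0.4477]
ee_rot: [0.0, 0.731, 0.682, 0.0]
ft_force: [0.5, -0.4, -2.2]
width: 0.105
```

>>> servo_tool(
  commands=[0,0,0.038,6,40,0,255,0,0,0.038,12,80,0,255,0,0,0.038,18,120,0,255,0,0,0.038,24,160,0,255,0,0,0.038,30,200,0,255,0,0,0.038,34,240,0,255,0,0,0.038,36,280,0,255,0,0,0.038,36,320,0,255],
)

```text
clock: 8.53
position: [0.5326, 0.1171, 0.4466]
ee_rot: [-0.0, 0.719, 0.695, -0.0]
ft_force: [1.1, 0.6, -1.7]
width: 0.108
```

>>> servo_tool(
  commands=[0,0,0,0,28,0,255,0,0,0,0,28,0,255,0,0,0,0,28,0,255],
)

```text
clock: 8.78
position: [0.5326, 0.1443, 0.4465]
ee_rot: [-0.0, 0.718, 0.696, -0.001]
ft_force: [0.5, -0.7, -2.0]
width: 0.102
```

```bash
python3 - <<'E'
from h import *
st()
p,d=avg("side",3);np.savez("pics/side3.npz",p=p,d=d);cv2.imwrite("pics/s3.png",cv2.resize(p[:,:,::-1].astype(np.uint8),(768,576)))
p,d=avg("top",6);np.savez("pics/top3.npz",p=p,d=d);save(p,(130,120,350,250),3.6,"pics/t3.png",1.5)
E
```

```text
t 8.78 pos [0.5326 0.1443 0.4465] z [-0.002 -0.    -1.   ] yang -1.75 F [ 0.5 -0.7 -2. ] w 0.102 j [ 0.2   0.28  1.45 -0.    1.41  0.23]
```

View pics/s3.png

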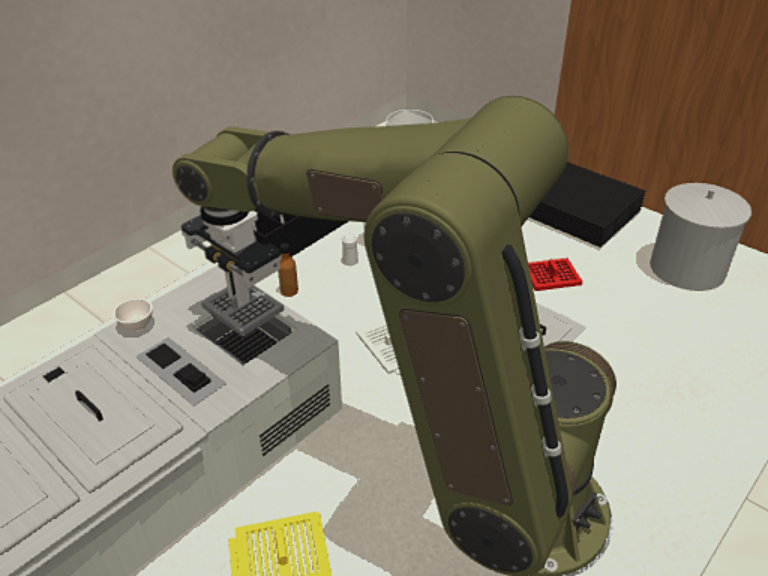

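View pics/t3.png

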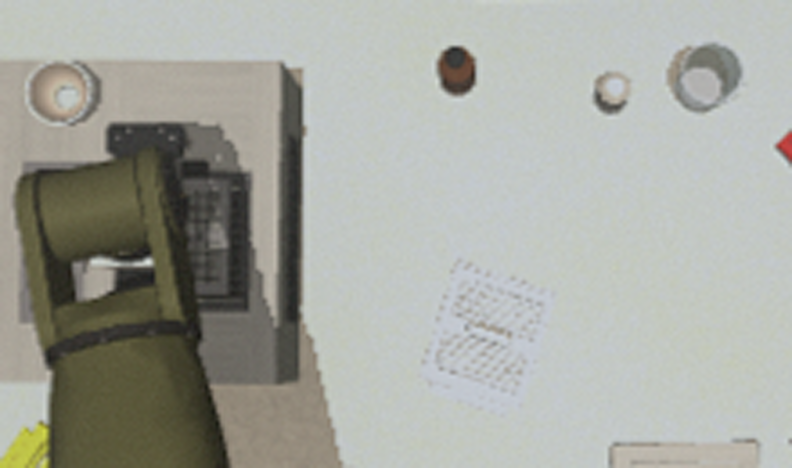

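Filter held level above the bay, at about (243,305) in the side view. I'll check its alignment in the side camera.

```bash
python3 - <<'E'
from h import *
f=np.load("pics/side3.npz");save(f["p"],(115,170,215,250),7.5,"pics/s3z.png",1.0)
# predicted filter bottom corners
def rectp(x,y,a,z,hx,hy):
    c,s=np.cos(a),np.sin(a);return np.array([[x+c*i*hx-s*j*hy,y+s*i*hx+c*j*hy,z] for i,j in((1,1),(1,-1),(-1,-1),(-1,1))])
q=rectp(.5326,.1443,np.radians(-1.75),.4465-.2132+.012,.056,.046)
print(((proj("side",q)-[115,170]+.5)*7.5-.5).round(1))
E
```

```text
[[123.6 244.1]
 [333.  121.7]
 [539.  258. ]
 [328.1 392.1]]
```

View pics/s3z.png

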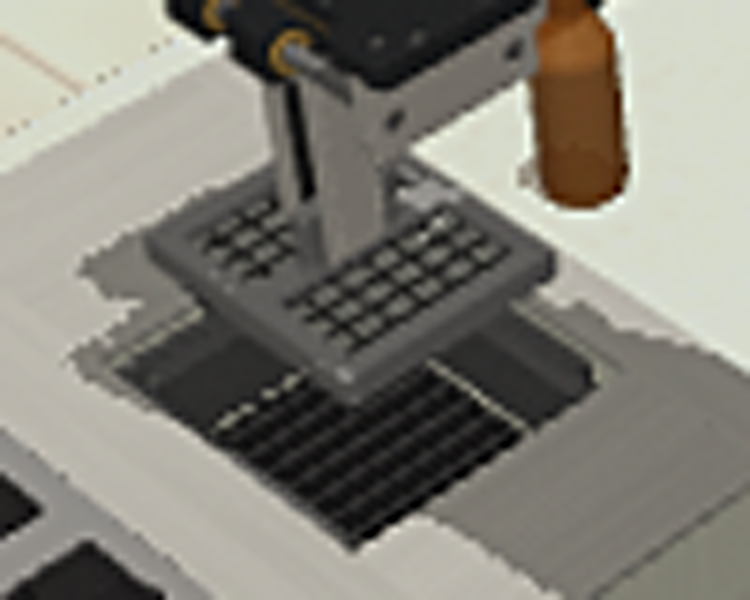

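```bash
python3 - <<'E'
from h import *
f=np.load("pics/side3.npz");W=cloud("side",f["d"])
P=W[170:250,115:215].reshape(-1,3)
k=(P[:,2]>.237)&(P[:,2]<.251)&(abs(P[:,0]-.533)<.08)&(abs(P[:,1]-.14)<.07)
Q=P[k];print(len(Q),np.median(Q[:,2]))
a=np.radians(-1.8);u=np.array([np.cos(a),np.sin(a)]);v=np.array([-u[1],u[0]])
X=Q[:,:2]@u*1000;Y=Q[:,:2]@v*1000
print("X",np.percentile(X,[0,1,2,5,95,98,99,100]).round(1),"Y",np.percentile(Y,[0,1,2,5,95,98,99,100]).round(1))
# recess in the same frame: deck points around hole, from initial side image
f=np.load("pics/sideavg.npz");W=cloud("side",f["d"]);P=W[170:275,85:215].reshape(-1,3)
X=P[:,:2]@u*1000;Y=P[:,:2]@v*1000;Z=P[:,2]*1000
X0=np.array([.533,.1415])@u*1000;Y0=np.array([.533,.1415])@v*1000;print(X0,Y0)
deck=(Z>187)&(Z<193)
for nm,A,B,b0,lo,hi in (("x",X,Y,Y0,X0-100,X0+100),("y",Y,X,X0,Y0-90,Y0+90)):
    m=deck&(abs(B-b0)<45); c=(X0 if nm=="x" else Y0)
    print(nm,"below max",A[m&(A<c)].max(),"above min",A[m&(A>c)].min())
    fl=(Z<146)&(Z>136)&(abs(B-b0)<45);print(" floor",np.percentile(A[fl],[0,1,99,100]))
E
```

```text
869 0.2420682316946811
X [468.7 470.5 471.  471.7 576.  580.4 581.3 585.2] Y [105.7 107.5 109.  112.5 198.9 199.6 200.  200.7]
528.2923742653799 158.1721128803934
x below max 457.50875536456925 above min 592.5345368533071
 floor [381.59809919 382.44136046 588.36173733 589.38207691]
y below max 94.87840397458152 above min 217.66322873729123
 floor [106.17056891 107.15008161 185.66079375 186.36939305]
```

```bash
python3 - <<'E'
from h import *
f=np.load("pics/side3.npz");W=cloud("side",f["d"])
P=W[170:250,115:215].reshape(-1,3)
k=(P[:,2]>.236)&(P[:,2]<.249)&(abs(P[:,0]-.53)<.06)&(abs(P[:,1]-.139)<.05)
Q=P[k]
A=np.c_[Q[:,:2]-[.53,.139],np.ones(len(Q))]
for _ in range(3):
    c=np.linalg.lstsq(A,Q[:,2],rcond=None)[0];e=Q[:,2]-A@c;g=abs(e)<.003;A,Q=A[g],Q[g]
print(c,len(Q),e.std())
f=np.load("pics/top3.npz");W=cloud("top",f["d"]);P=W[120:215,130:205].reshape(-1,3)
k=(P[:,2]>.232)&(P[:,2]<.25)&(abs(P[:,0]-.533)<.08)&(P[:,1]<.145)&(P[:,1]>.06);Q=P[k]
a=np.radians(-1.8);u=np.array([np.cos(a),np.sin(a)]);v=np.array([-u[1],u[0]])
print(len(Q),np.median(Q[:,2]),np.percentile(Q[:,:2]@u*1000,[0,1,3,97,99,100]).round(1),np.percentile(Q[:,:2]@v*1000,[0,1,3,97,99,100]).round(1))
E
```

```text
[ 0.00964729 -0.00743498  0.24188402] 517 0.001870741483556539
366 0.24177281540933765 [473.2 473.4 476.8 582.2 582.5 582.6] [110.8 111.1 111.3 151.7 155.5 158.7]
```

```bash
python3 - <<'E'
from h import *
f=np.load("pics/top3.npz");save(f["p"],(165,155,215,215),10,"pics/t3z.png",2)
E
```

```text
(no output)
```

View pics/t3z.png

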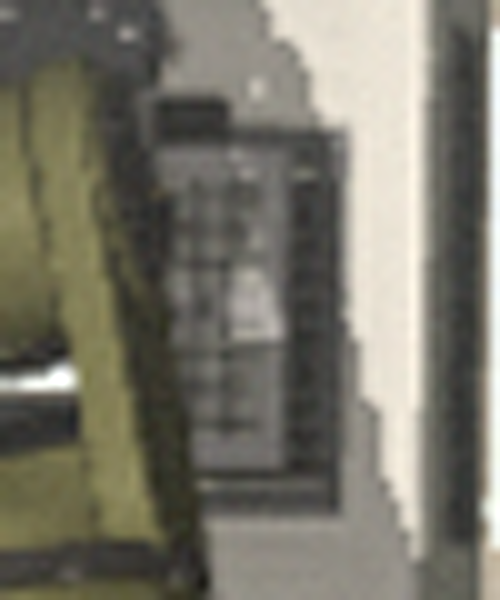

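```bash
python3 - <<'E'
from h import *
a=np.radians(-1.8);u=np.array([np.cos(a),np.sin(a)]);v=np.array([-u[1],u[0]])
for nm,px,z in (("filt R mid",(288,310),.2445),("filt rear",(250,148),.2445),("filt front",(250,468),.2445),("rec R",(342,320),.19),("rec rear",(250,132),.19),("rec front",(250,512),.19)):
    w=planepix("top",((px[0]+.5)/10-.5+165,(px[1]+.5)/10-.5+155),z)[:2]*1000;print(nm,(w@u).round(1),(w@v).round(1))
E
```

```text
filt R mid 527.8 109.4
filt rear 584.9 123.9
filt front 472.2 121.7
rec R 528.5 99.6
rec rear 597.2 134.7
rec front 458.3 132.0
```

>>> servo_tool(
  commands=[0,0,0,2,3.5,0,255,0,0,0,2,3.5,-20,255,0,0,0,2,3.5,-38,255,0,0,0,2,3.5,-42,255,0,0,0,2,3.5,-42,255,0,0,0,2,3.5,-42,255],
)

```text
clock: 9.73
position: [0.5348, 0.1467, 0.4065]
ee_rot: [0.0, 0.719, 0.695, 0.0]
ft_force: [-0.2, -1.1, -2.0]
width: 0.105
```

```bash
python3 - <<'E'
from h import *
st()
p,d=avg("side",3);np.savez("pics/side4.npz",p=p,d=d);save(p,(115,170,215,250),7.5,"pics/s4z.png",1.0)
p,d=avg("top",6);np.savez("pics/top4.npz",p=p,d=d);save(p,(165,155,215,215),10,"pics/t4z.png",2)
E
```

```text
t 9.73 pos [0.5348 0.1467 0.4065] z [ 0.001  0.    -1.   ] yang -1.89 F [-0.2 -1.1 -2. ] w 0.105 j [0.2  0.31 1.51 0.   1.33 0.23]
```

View pics/s4z.png

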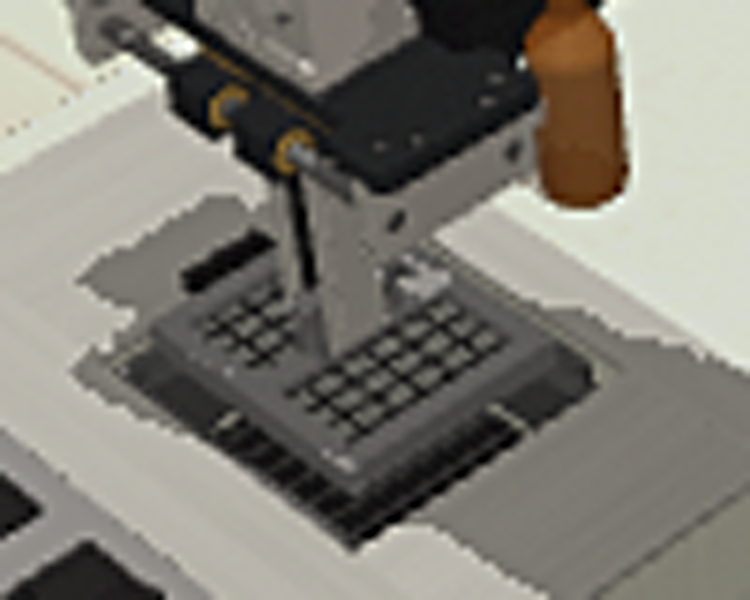

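View pics/t4z.png

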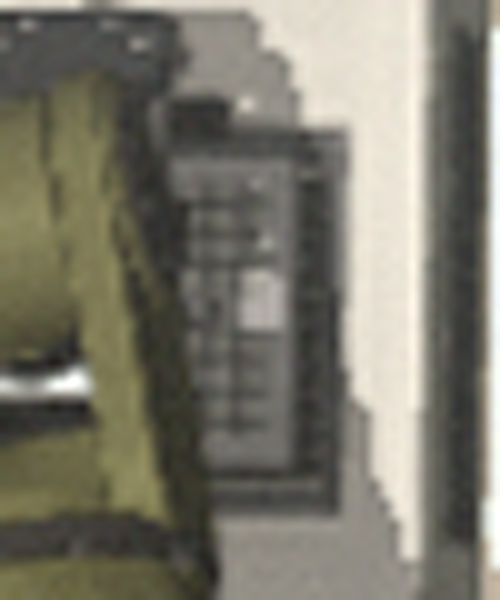

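```bash
python3 - <<'E'
from h import *
a=np.radians(-1.8);u=np.array([np.cos(a),np.sin(a)]);v=np.array([-u[1],u[0]])
f=np.load("pics/side4.npz");W=cloud("side",f["d"])
P=W[170:250,115:215].reshape(-1,3);X=P[:,:2]@u*1000;Y=P[:,:2]@v*1000
k=(P[:,2]>.196)&(P[:,2]<.209)&(abs(X-528)<70)&(abs(Y-158)<60)
print(np.median(P[k,2]),np.percentile(X[k],[0,1,2,98,99,100]).round(1),np.percentile(Y[k],[0,1,2,98,99,100]).round(1))
S=lambda px:planepix("side",((px[0]+.5)/7.5-.5+115,(px[1]+.5)/7.5-.5+170),.2015)[:2]*1000
for px in ((150,333),(350,472),(558,350)): print(px,(S(px)@u).round(1),(S(px)@v).round(1))
E
```

```text
0.20173228962206555 [471.8 472.8 473.2 583.6 584.6 597.3] [109.7 112.4 113.2 203.4 203.9 204.5]
(150, 333) 584.6 203.6
(350, 472) 476.6 200.7
(558, 350) 471.1 112.1
```

>>> servo_tool(
  commands=[0,0,0,1,-0.5,-6,255,0,0,0,1,-0.5,-12,255,0,0,0,1,-0.5,-18,255,0,0,0,1,-0.5,-18,255],
)

```text
clock: 10.52
position: [0.5355, 0.1461, 0.3859]
ee_rot: [-0.001, 0.719, 0.695, -0.001]
ft_force: [0.1, -0.2, -1.4]
width: 0.102
```

>>> servo_tool(
  commands=[0,0,0,0,0,-6,255,0,0,0,0,0,-12,255,0,0,0,0,0,-12,255],
)

```text
clock: 10.77
position: [0.5355, 0.1461, 0.3743]
ee_rot: [-0.0, 0.719, 0.695, -0.001]
ft_force: [0.2, -0.5, -1.5]
width: 0.106
```

>>> servo_tool(
  commands=[0,0,0,0,0,-6,255,0,0,0,0,0,-11,255,0,0,0,0,0,-14,255,0,0,0,0,0,-15,255,0,0,0,0,0,-15,255],
)

```text
clock: 11.18
position: [0.5356, 0.1461, 0.3604]
ee_rot: [-0.0, 0.719, 0.695, -0.0]
ft_force: [-0.1, 0.2, -0.7]
width: 0.101
```

>>> servo_tool(
  commands=[0,0,0,0,0,-2,255,0,0,0,0,0,-3,255,0,0,0,0,0,-3,255],
)

```text
clock: 11.43
position: [0.5356, 0.1461, 0.3576]
ee_rot: [-0.0, 0.719, 0.695, -0.0]
ft_force: [-0.0, 0.1, -1.2]
width: 0.106
```

>>> servo_tool(
  commands=[0,0,0,0,0,-1,255,0,0,0,0,0,-1,170,0,0,0,0,0,-1,170,0,0,0,0,0,-1,170,0,0,0,0,0,-1,170,0,0,0,0,0,20,170,0,0,0,0,0,60,170,0,0,0,0,0,100,170],
)

```text
clock: 12.1
position: [0.5355, 0.1461, 0.4583]
ee_rot: [-0.001, 0.719, 0.695, -0.001]
ft_force: [0.5, 0.3, 0.7]
width: 0.334
```

>>> servo_tool(
  commands=[0,0,0,0,-40,0,160,0,0,0,0,-80,0,160,0,0,0,-10,-120,0,160,0,0,0,-20,-160,0,160,0,0,0,-20,-160,0,160],
)

```text
clock: 12.52
position: [0.5144, -0.0189, 0.4581]
ee_rot: [0.001, 0.72, 0.694, -0.0]
ft_force: [0.4, -0.4, 0.4]
width: 0.371
```

```bash
python3 - <<'E'
from h import *
st()
p,d=avg("side",3);np.savez("pics/side5.npz",p=p,d=d);save(p,(85,170,215,275),5.7,"pics/s5.png",1.0)
p,d=avg("top",6);np.savez("pics/top5.npz",p=p,d=d);save(p,(130,120,290,250),4.6,"pics/t5.png",1.6)
E
```

```text
t 12.52 pos [ 0.5144 -0.0189  0.4581] z [ 0.    -0.001 -1.   ] yang -2.15 F [ 0.4 -0.4  0.4] w 0.371 j [-0.11  0.18  1.54 -0.    1.42 -0.07]
```

View pics/s5.png

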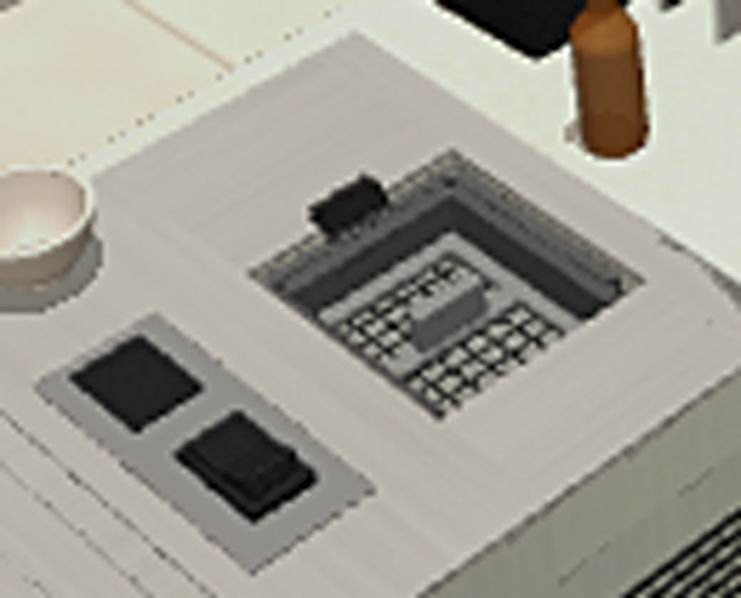

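View pics/t5.png

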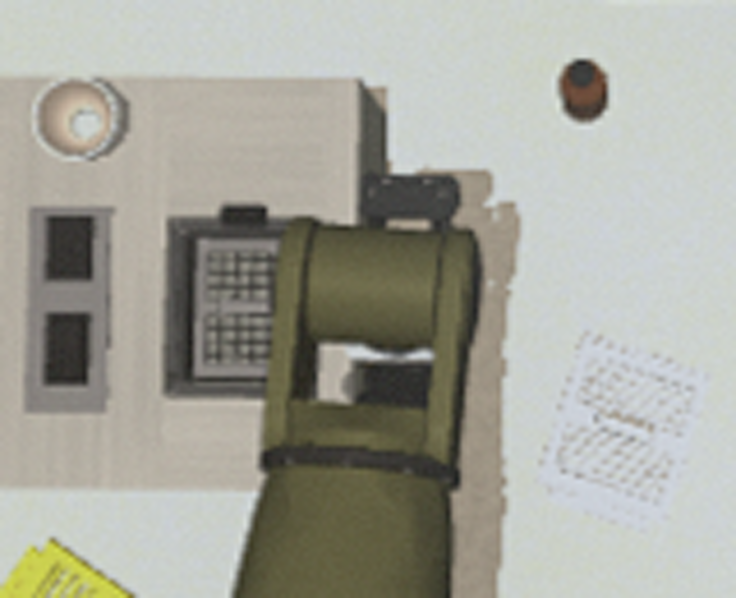

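The filter sits in the bay, with the tab at side crop (450,310). I'll check it is flat at the right height, and locate the cover, which is fully visible at top crop (625,430).

```bash
python3 - <<'E'
from h import *
from scipy.optimize import minimize
a=np.radians(-1.8);u=np.array([np.cos(a),np.sin(a)]);v=np.array([-u[1],u[0]])
f=np.load("pics/side5.npz");W=cloud("side",f["d"]);P=W[170:275,85:215].reshape(-1,3)
X=P[:,:2]@u*1000-529;Y=P[:,:2]@v*1000-156;Z=P[:,2]*1000-190
k=(abs(X)<56)&(abs(Y)<46)&(Z>-45)&(Z<-30)
A=np.c_[X,Y,np.ones(len(X))][k];z=Z[k]
for _ in range(4):
    c=np.linalg.lstsq(A,z,rcond=None)[0];e=z-A@c;g=abs(e)<2.5;A,z=A[g],z[g]
print("filter plane",c.round(4),len(z))
f=np.load("pics/top5.npz");p,d=f["p"],f["d"];W=cloud("top",d)
c0=(185,240,240,292);S=W[c0[0]:c0[1],c0[2]:c0[3]];Z=S[...,2]+.0012
pl=S[(Z>.004)&(Z<.014)];bar=S[(Z>.022)&(Z<.045)]
print(len(pl),len(bar),"bar",bar.mean(0),cv2.minAreaRect(bar[:,:2].astype(np.float32)*1000))
# fit plate: maximise in-rect plate+louvre vs ground
pts=S.reshape(-1,3);lab=(Z.ravel()>.0045)
def cost(q,hx=.070,hy=.060):
    c,s=np.cos(q[2]),np.sin(q[2]);dx=pts[:,0]-q[0];dy=pts[:,1]-q[1]
    x=c*dx+s*dy;y=-s*dx+c*dy
    sg=1/(1+np.exp(np.clip((np.maximum(abs(x)-hx,abs(y)-hy))/.001,-50,50)))
    return np.sum(np.where(lab,1-sg,sg))
best=None
for x0 in (.422,.428,.434):
  for y0 in (-.161,-.157,-.153):
    for a0 in (-.37,-.31,-.25):
      o=minimize(cost,[x0,y0,a0],method="Nelder-Mead",options=dict(xatol=1e-5,fatol=1e-3))
      if best is None or o.fun<best.fun: best=o
print(best.x.round(4),np.degrees(best.x[2]),best.fun)
q=best.x;c,s=np.cos(q[2]),np.sin(q[2]);dx=pts[:,0]-q[0];dy=pts[:,1]-q[1];x=(c*dx+s*dy)*1000;y=(-s*dx+c*dy)*1000;zz=Z.ravel()*1000
for lo in range(-96,96,6):
    k=(x>=lo)&(x<lo+6)&(abs(y)<40); print(lo,np.median(zz[k]).round(1),end="; ")
print()
b=np.c_[(bar[:,0]-q[0])*c+(bar[:,1]-q[1])*s,-(bar[:,0]-q[0])*s+(bar[:,1]-q[1])*c];print("bar in plate",b.mean(0).round(4),b.min(0).round(4),b.max(0).round(4))
E
```

```text
filter plane [ 2.71000e-02 -5.27000e-02 -4.09941e+01] 319
794 38 bar [ 0.43249275 -0.15418813  0.03036091] ((431.9169616699219, -154.91030883789062), (49.46657180786133, 11.432576179504395), 70.18317413330078)
[ 0.4306 -0.1547 -0.3404] -19.504483574952534 291.5576925664708
-96 -0.2; -90 -0.5; -84 1.2; -78 2.8; -72 4.2; -66 8.1; -60 7.7; -54 6.4; -48 7.0; -42 1.8; -36 5.6; -30 6.2; -24 1.8; -18 5.5; -12 5.3; -6 14.3; 0 30.7; 6 8.0; 12 5.6; 18 1.1; 24 6.7; 30 1.9; 36 7.4; 42 1.3; 48 7.3; 54 8.4; 60 7.8; 66 3.9; 72 0.4; 78 0.2; 84 0.2; 90 -0.1; 
bar in plate [0.0016 0.0011] [-0.0044 -0.0246] [0.0071 0.0249]
```

```bash
python3 - <<'E'
from h import *
a=np.radians(-1.8);u=np.array([np.cos(a),np.sin(a)]);v=np.array([-u[1],u[0]])
for n,box,cx,cy in (("side",(170,275,85,215),529,156),("top",(150,215,155,192),528.5,161)):
    f=np.load(f"pics/{n}5.npz");W=cloud(n,f["d"]);P=W[box[0]:box[1],box[2]:box[3]].reshape(-1,3)
    X=P[:,:2]@u*1000-cx;Y=P[:,:2]@v*1000-cy;Z=P[:,2]*1000-190
    print(n,"rows X -60..60 step 8, cols Y 50..-50")
    for x0 in range(60,-65,-8):
        row=[]
        for y0 in range(52,-53,-8):
            k=(abs(X-x0)<4)&(abs(Y-y0)<4)&(Z>-60)
            row.append(f"{np.percentile(Z[k],75):6.1f}" if k.sum()>1 else "   .  ")
        print(x0," ".join(row))
E
```

```text
side rows X -60..60 step 8, cols Y 50..-50
60  -10.2  -11.5  -13.6  -13.1  -12.3  -10.2  -14.1  -14.3  -11.9  -14.2  -12.4  -15.3  -13.2  -10.8
52   -9.8    .    -36.4  -35.7  -36.6  -35.2  -35.9  -36.1  -36.5  -36.7  -36.5  -35.5  -34.4  -11.4
44  -10.2    .    -37.0  -41.7  -39.0  -40.8  -41.8  -41.7  -39.4  -40.4  -38.2  -36.9  -31.3  -12.7
36  -10.4    .      .    -40.9  -40.2  -42.6  -41.2  -41.1  -40.6  -42.2  -43.3  -38.9  -36.5  -11.4
28   -8.4    .    -41.4  -41.0  -41.9  -41.6    .      .      .      .      .    -35.7  -29.2  -12.5
20   -9.4    .    -41.5  -41.5  -42.1  -41.7    .      .      .      .      .    -36.8  -34.5  -11.2
12   -7.8    .      .    -39.7  -42.8    .      .      .      .      .    -38.8  -38.1  -25.9  -12.1
4  -10.8    .    -35.3  -37.3  -16.0  -13.0  -12.1  -12.4  -13.3  -13.7  -35.6  -35.8  -36.2  -12.0
-4   -8.6    .    -37.3  -37.3  -22.3  -19.7  -20.4  -16.1  -21.3  -27.8  -36.5  -36.1  -33.3  -13.7
-12   -9.3    .      .    -39.6  -42.5  -41.8  -41.8  -42.5  -41.5  -42.1  -42.1  -37.3  -35.3  -11.6
-20   -9.6    .      .    -42.4  -41.1  -39.6  
[... 1526 characters left out ...]
 -36.3  -36.8  -40.7  -40.3  -40.3  -40.4  -42.7  -42.2    .      .      .      .      .  
-20  -12.0  -36.2  -37.6  -42.2  -41.9  -43.1  -40.5  -43.4  -41.9    .      .      .      .      .  
-28  -11.5  -36.6  -39.1  -42.5  -44.1  -39.5  -40.4  -42.3  -40.6    .      .      .      .      .  
-36  -13.3  -35.0  -39.6  -41.8  -41.0  -42.4  -41.6  -42.7  -43.7    .      .      .      .      .  
-44  -13.1  -34.1  -34.3  -37.1  -36.9  -36.3  -37.1  -36.9  -36.1    .      .      .      .      .  
-52  -13.2  -36.6  -35.8  -35.6  -38.7  -36.3  -36.7  -37.2  -37.4    .      .      .      .      .  
-60  -16.4  -17.4  -17.7  -19.1  -18.7  -18.1  -20.2  -18.8  -19.0    .      .      .      .      .
```

```bash
python3 - <<'E'
from h import *
for n in ("side3","side5"):
    f=np.load(f"pics/{n}.npz");W=cloud("side",f["d"])
    k=(abs(W[...,0]-.4315)<.035)&(abs(W[...,1]+.155)<.04)&(W[...,2]>.018)&(W[...,2]<.05);print(n,k.sum())
    if k.sum()>5: print(W[k].mean(0),W[k].min(0),W[k].max(0),cv2.minAreaRect(W[k][:,:2].astype(np.float32)*1000))
    save(f["p"],(200,170,330,270),6,f"pics/{n}z.png")
E
```

```text
side3 16
[ 0.43741729 -0.13913617  0.02640759] [ 0.43216456 -0.14484811  0.01861436] [ 0.44307776 -0.13500288  0.0322418 ] ((437.9676818847656, -139.75047302246094), (8.230765342712402, 11.85949993133545), 79.83113098144531)
side5 13
[ 0.43830112 -0.13890487  0.02589754] [ 0.42962424 -0.14766112  0.01825093] [ 0.44550281 -0.13390283  0.03403139] ((438.65087890625, -139.27915954589844), (5.54879093170166, 20.92935562133789), 54.11327362060547)
```

View pics/side5z.png

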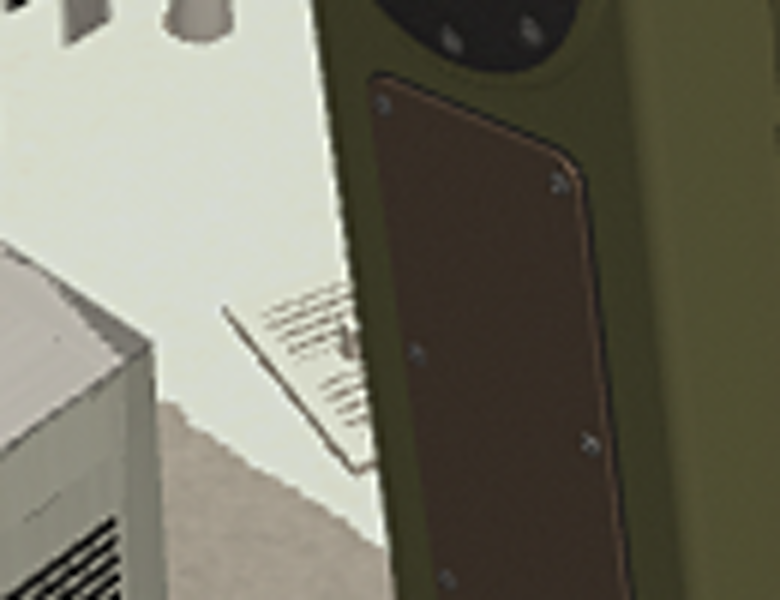

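>>> servo_tool(
  commands=[0,0,-0.1,-20,-34,0,140,0,0,-0.2,-40,-68,-10,140,0,0,-0.298,-60,-100,-30,140,0,0,-0.298,-75,-125,-58,140,0,0,-0.298,-83,-137,-95,140,0,0,-0.298,-83,-137,-135,140,0,0,-0.298,-83,-137,-172,140,0,0,-0.298,-83,-137,-190,140],
)

```text
clock: 13.63
position: [0.4317, -0.1504, 0.264]
ee_rot: [-0.002, 0.814, 0.581, -0.001]
ft_force: [-0.7, 0.7, -0.1]
width: 0.454
```

>>> servo_tool(
  commands=[0,0,0,0,0,0,140,0,0,0,0,0,0,140],
)

```text
clock: 13.8
position: [0.4329, -0.1507, 0.2678]
ee_rot: [-0.001, 0.814, 0.581, -0.0]
ft_force: [-0.2, 0.0, 2.1]
width: 0.454
```

```bash
python3 - <<'E'
from h import *
st()
E
```

```text
t 13.8 pos [ 0.4329 -0.1507  0.2678] z [-0.001  0.001 -1.   ] yang -18.93 F [-0.2  0.   2.1] w 0.454 j [-0.41  0.27  1.91  0.    0.96 -0.08]
```

>>> servo_tool(
  commands=[0,0,-0.005,-1.4,-5,-15,140,0,0,-0.005,-1.4,-5,-35,140,0,0,-0.005,-1.4,-5,-52,140,0,0,-0.005,-1.4,-5,-58,140,0,0,-0.005,-1.4,-5,-58,140,0,0,-0.005,-1.4,-5,-58,140],
)

```text
clock: 14.3
position: [0.4318, -0.156, 0.2111]
ee_rot: [0.001, 0.815, 0.579, 0.0]
ft_force: [-0.4, -0.4, -0.7]
width: 0.452
```

```bash
python3 - <<'E'
from h import *
st()
E
```

```text
t 14.3 pos [ 0.4318 -0.156   0.2111] z [ 0.002 -0.001 -1.   ] yang -19.23 F [-0.4 -0.4 -0.7] w 0.452 j [-0.43  0.38  1.94  0.    0.83 -0.09]
```

>>> servo_tool(
  commands=[0,0,0,0,0,-1,255,0,0,0,0,0,-1,255,0,0,0,0,0,-1,255,0,0,0,0,0,-1,255,0,0,0,0,0,-1,255,0,0,0,0,0,-1,255,0,0,0,0,0,-1,255,0,0,0,0,0,-1,255],
)

```text
clock: 14.97
position: [0.4313, -0.156, 0.209]
ee_rot: [0.0, 0.815, 0.579, 0.0]
ft_force: [-0.3, 0.5, 6.5]
width: 0.126
```

>>> servo_tool(
  commands=[0,0,0,0,0,0,255,0,0,0,0,0,0,255,0,0,0,0,0,5,255,0,0,0,0,0,15,255,0,0,0,0,0,30,255,0,0,0,0,0,30,255],
)

```text
clock: 15.47
position: [0.4317, -0.1561, 0.2412]
ee_rot: [0.001, 0.815, 0.579, 0.001]
ft_force: [0.1, -0.7, -1.0]
width: 0.125
```

```bash
python3 - <<'E'
from h import *
st()
E
```

```text
t 15.47 pos [ 0.4317 -0.1561  0.2412] z [ 0.003 -0.001 -1.   ] yang -19.25 F [ 0.1 -0.7 -1. ] w 0.125 j [-0.43  0.32  1.93  0.    0.89 -0.09]
```

>>> servo_tool(
  commands=[0,0,0,0,0,25,255,0,0,0,0,0,60,255,0,0,0,0,0,95,255,0,0,0.05,5,5,130,255,0,0,0.1,12,15,160,255,0,0,0.15,22,35,185,255,0,0,0.2,34,60,205,255,0,0,0.25,46,90,214,255],
)

```text
clock: 16.13
position: [0.4773, -0.0654, 0.4555]
ee_rot: [0.002, 0.737, 0.676, 0.001]
ft_force: [1.1, -1.2, -1.3]
width: 0.126
```

>>> servo_tool(
  commands=[0,0,0.03,12,30,0,255,0,0,0.054,24,60,0,255,0,0,0.054,36,92,0,255,0,0,0.054,48,124,0,255,0,0,0.054,58,156,0,255,0,0,0.054,65,184,0,255,0,0,0.054,67,202,0,255,0,0,0.054,67,208,0,255],
)

```text
clock: 16.8
position: [0.5443, 0.1445, 0.452]
ee_rot: [-0.0, 0.718, 0.697, -0.0]
ft_force: [-1.0, -0.7, -1.4]
width: 0.125
```

```bash
python3 - <<'E'
from h import *
st()
p,d=avg("side",3);np.savez("pics/side6.npz",p=p,d=d);save(p,(85,140,235,260),5,"pics/s6.png",1.0)
p,d=avg("top",4);np.savez("pics/top6.npz",p=p,d=d);save(p,(140,140,220,220),7,"pics/t6.png",1.6)
E
```

```text
t 16.8 pos [0.5443 0.1445 0.452 ] z [-0.001  0.    -1.   ] yang -1.7 F [-1.  -0.7 -1.4] w 0.125 j [0.19 0.3  1.41 0.   1.43 0.22]
```

View pics/s6.png

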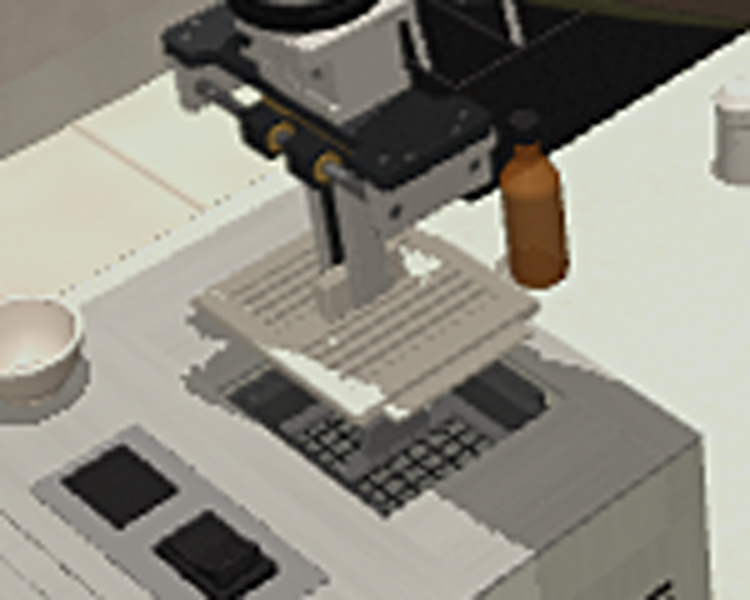

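View pics/t6.png

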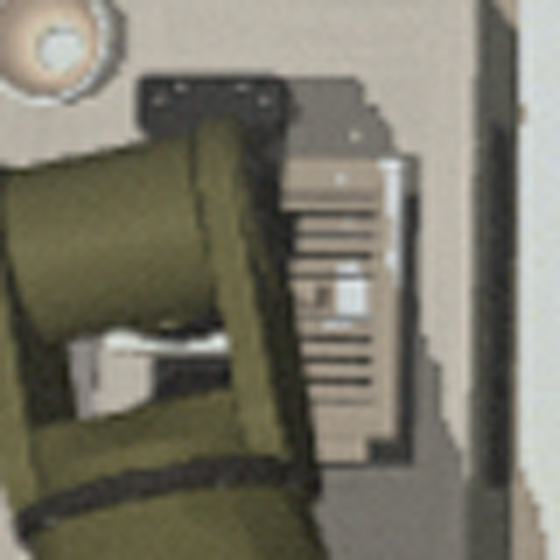

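```bash
cat > cov.py <<'E'
from h import *
import sys
a=np.radians(-1.8);u=np.array([np.cos(a),np.sin(a)]);v=np.array([-u[1],u[0]])
def run(i):
    f=np.load(f"pics/side{i}.npz");W=cloud("side",f["d"]);P=W[140:260,85:235].reshape(-1,3)
    X=P[:,:2]@u*1000;Y=P[:,:2]@v*1000
    k=(P[:,2]>.222)&(P[:,2]<.275)&(abs(X-540)<85)&(abs(Y-156)<70)
    h=np.histogram(P[k,2],bins=np.arange(.222,.276,.003));zc=h[1][h[0].argmax()]+.0015
    A=np.c_[X-540,Y-156,np.ones(len(X))]
    k&=abs(P[:,2]-zc)<.007;c=np.array([0,0,zc])
    for _ in range(4):
        kk=k&(abs(P[:,2]-A@c)<.003);c=np.linalg.lstsq(A[kk],P[kk,2],rcond=None)[0]
    print("side plane",c.round(5),"X",np.percentile(X[kk],[0,1,2,98,99,100]).round(1),"Y",np.percentile(Y[kk],[0,1,2,98,99,100]).round(1))
    f=np.load(f"pics/top{i}.npz");W=cloud("top",f["d"]);P=W[140:220,140:220].reshape(-1,3)
    X=P[:,:2]@u*1000;Y=P[:,:2]@v*1000
    k=(P[:,2]>.235)&(P[:,2]<.255)&(abs(X-540)<90)&(Y<150)&(Y>80)
    print("top z",np.median(P[k,2]),"X",np.percentile(X[k],[0,1,2,98,99,100]).round(1),"Y",np.percentile(Y[k],[0,1,2,50]).round(1),k.sum())
run(sys.argv[1])
E
python3 cov.py 6
python3 - <<'E'
from h import *
a=np.radians(-1.8);u=np.array([np.cos(a),np.sin(a)]);v=np.array([-u[1],u[0]])
B=lambda px,z:planepix("top",((px[0]+.5)/7-.5+140,(px[1]+.5)/7-.5+140),z)[:2]*1000
for nm,px,z in (("cov R",(401,300),.248),("cov rear",(350,155),.248),("cov front body",(350,462),.244),("rec R",(415,300),.19)): print(nm,(B(px,z)@u).round(1),(B(px,z)@v).round(1))
C=lambda px,z:planepix("side",((px[0]+.5)/5-.5+85,(px[1]+.5)/5-.5+140),z)[:2]*1000
for px in ((190,298),(355,418),(540,308),(340,418)): print(px,(C(px,.248)@u).round(1),(C(px,.248)@v).round(1))
E
```

```text
side plane [ 0.      -0.       0.24957] X [456.2 461.4 466.3 600.3 602.3 606. ] Y [ 94.7  98.   99.2 216.3 217.  218.2]
top z 0.2502893559718804 X [459.3 459.5 462.8 606.9 607.1 607.4] Y [ 98.5  98.9  99.2 120.4] 500
cov R 538.6 96.6
cov rear 611.5 123.7
cov front body 457.5 121.4
rec R 543.6 99.5
(190, 298) 606.7 216.4
(355, 418) 470.3 216.2
(540, 308) 465.8 98.8
(340, 418) 475.7 221.1
```

>>> servo_tool(
  commands=[-0.003,-0.08,0,-16,0.3,-3,255,-0.005,-0.16,0,-32,0.6,-7,255,-0.0075,-0.24,0,-48,0.9,-11,255,-0.0099,-0.3139,0,-62,1.2,-16,255,-0.0099,-0.3139,0,-62,1.2,-16,255,-0.0099,-0.3139,0,-62,1.2,-16,255],
)

```text
clock: 17.65
position: [0.482, 0.1428, 0.4373]
ee_rot: [0.112, 0.71, 0.687, 0.108]
ft_force: [0.4, -0.2, -2.1]
width: 0.125
```

```bash
cat > tilt.py <<'E'
from h import *
a=np.radians(-1.8);u=np.array([np.cos(a),np.sin(a)]);v=np.array([-u[1],u[0]])
def hinge(h=.2093,xr=530.5):
    s=r.read_state();q=s["ee_rot"];M=R.from_quat(q[[1,2,3,0]]).as_matrix();z=-M[:,2]
    O=s["position"]-h*z
    zx=z[:2]@u;th=np.arctan2(-zx,z[2]);zy=z[:2]@v
    X=O[:2]@u*1000;Y=O[:2]@v*1000;Z=O[2]*1000-190
    c,sn=np.cos(th),np.sin(th)
    F=(X-70*c-xr,Z-70*sn);L=(X-82*c-1.75*sn-xr+71.5,Z-82*sn+1.75*c+4);Rr=(X+70*c-xr,Z+70*sn)
    print("th",np.degrees(th).round(2),"roll",np.degrees(zy).round(2),"O",(X-xr).round(1),Y.round(1),Z.round(1),"F",np.round(F,1),"lip(slot)",np.round(L,1),"rear",np.round(Rr,1))
E
python3 - <<'E'
from tilt import *
st();hinge()
p,d=avg("side",2);np.savez("pics/side7.npz",p=p,d=d);save(p,(85,140,235,260),5,"pics/s7.png",1.0)
p,d=avg("top",3);np.savez("pics/top7.npz",p=p,d=d);save(p,(140,140,220,220),7,"pics/t7.png",1.6)
E
```

```text
t 17.65 pos [0.482  0.1428 0.4373] z [ 0.308 -0.01  -0.951] yang -1.86 F [ 0.4 -0.2 -2.1] w 0.125 j [ 0.23  0.12  1.67 -0.09  1.05  0.29]
th 17.92 roll 0.01 O 11.2 157.9 48.1 F [-55.4  26.6] lip(slot) [ 4.1 28.6] rear [77.8 69.7]
```

View pics/s7.png

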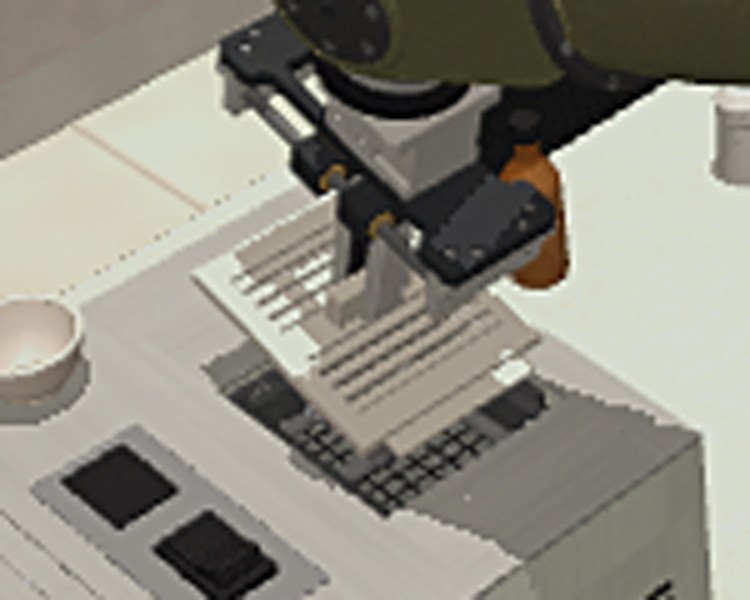

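View pics/t7.png

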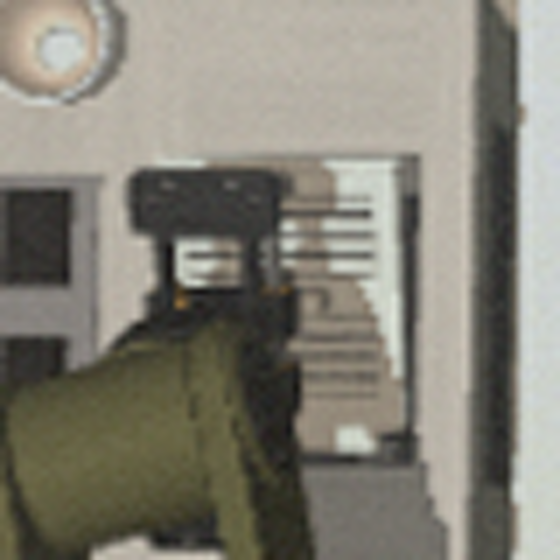

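>>> servo_tool(
  commands=[0,0,0,0,2.9,-10,255,0,0,0,0,2.9,-20,255,0,0,0,0,2.9,-20,255,0,0,0,0,2.9,-20,255],
)

```text
clock: 18.23
position: [0.4823, 0.1463, 0.4157]
ee_rot: [0.112, 0.71, 0.687, 0.108]
ft_force: [0.5, -0.5, -2.1]
width: 0.128
```

```bash
python3 - <<'E'
from tilt import *
st();hinge()
p,d=avg("side",3);np.savez("pics/side8.npz",p=p,d=d);save(p,(110,180,210,250),7.5,"pics/s8.png",1.0)
p,d=avg("top",4);np.savez("pics/top8.npz",p=p,d=d);save(p,(155,150,215,215),9,"pics/t8.png",1.6)
E
```

```text
t 18.23 pos [0.4823 0.1463 0.4157] z [ 0.307 -0.01  -0.952] yang -1.82 F [ 0.5 -0.5 -2.1] w 0.128 j [ 0.23  0.14  1.69 -0.1   1.    0.3 ]
th 17.87 roll 0.03 O 11.2 161.2 26.5 F [-55.5   5. ] lip(slot) [4.1 7. ] rear [77.8 47.9]
```

View pics/s8.png

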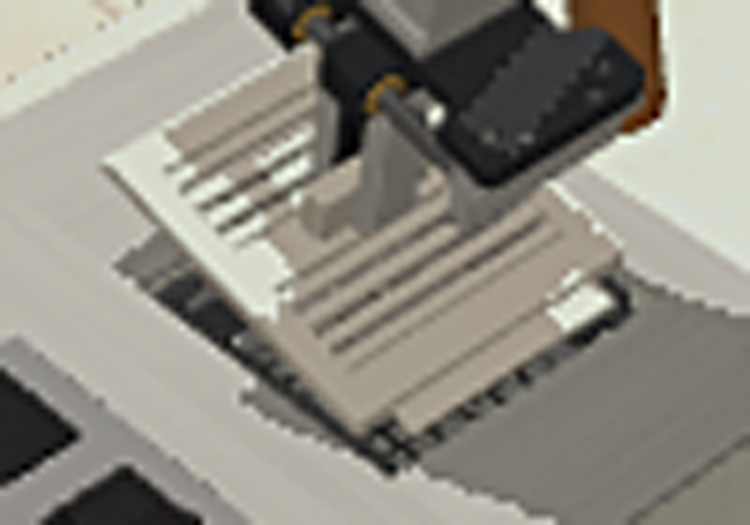

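View pics/t8.png

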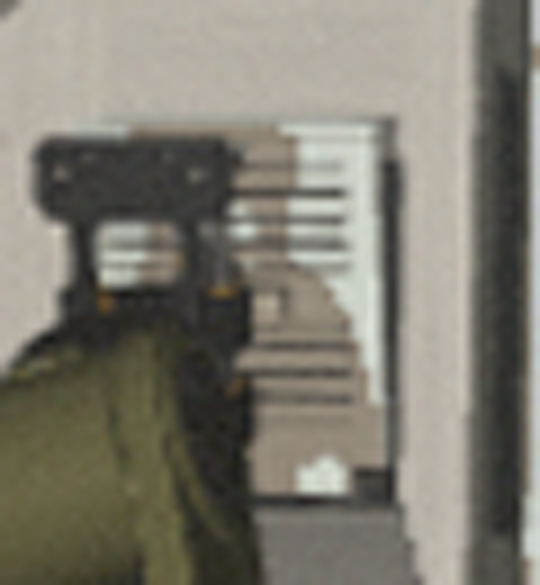

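```bash
python3 - <<'E'
from h import *
f=np.load("pics/side8.npz");save(f["p"],(150,205,205,248),14,"pics/s8z.png",1.0)
f=np.load("pics/top8.npz");save(f["p"],(175,185,210,212),20,"pics/t8z.png",1.6)
E
```

```text
(no output)
```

View pics/s8z.png

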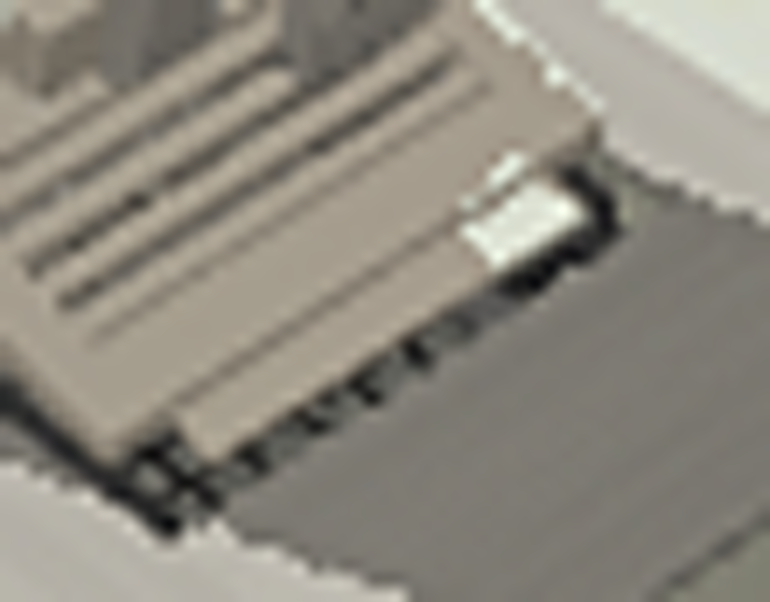

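View pics/t8z.png

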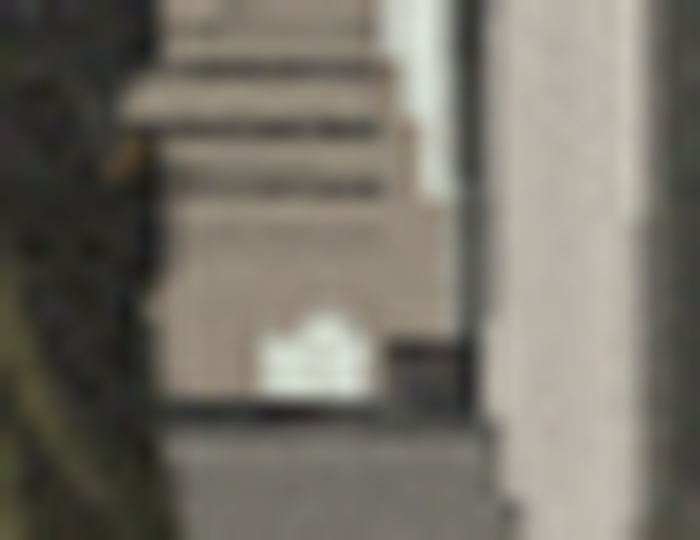

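```bash
python3 - <<'E'
from h import *
a=np.radians(-1.8);u=np.array([np.cos(a),np.sin(a)]);v=np.array([-u[1],u[0]])
C=lambda px,z:planepix("side",((px[0]+.5)/14-.5+150,(px[1]+.5)/14-.5+205),z)[:2]*1000
for nm,px,z in (("lipL",(207,463),.194),("lipR",(592,212),.194),("plate FL top",(105,458),.199),("plate FR top",(600,128),.2026),("recFL",(175,535),.19),("recFR",(625,228),.19)): print(nm,(C(px,z)@u).round(1),(C(px,z)@v).round(1))
T=lambda px,z:planepix("top",((px[0]+.5)/20-.5+175,(px[1]+.5)/20-.5+185),z)[:2]*1000
for nm,px,z in (("plate R",(458,310),.198),("lip R",(383,380),.194),("lip front",(300,405),.194),("rec R",(480,310),.19),("rec front",(300,425),.19)): print(nm,(T(px,z)@u).round(1),(T(px,z)@v).round(1))
E
```

```text
lipL 463.0 202.9
lipR 462.0 110.9
plate FL top 473.1 217.4
plate FR top 471.0 100.0
recFL 456.4 216.3
recFR 457.6 107.0
plate R 479.0 102.2
lip R 466.3 116.3
lip front 461.7 131.4
rec R 479.3 99.6
rec front 458.2 132.1
```

>>> servo_tool(
  commands=[0,0,0,0,-0.8,-5,255,0,0,0,0,-0.8,-9,255,0,0,0,0,-0.8,-11.5,255,0,0,0,0,-0.8,-11.5,255,0,0,0,0,-0.8,-11.5,255],
)

```text
clock: 19.0
position: [0.4822, 0.1454, 0.405]
ee_rot: [0.112, 0.71, 0.687, 0.109]
ft_force: [-0.2, -0.2, -1.4]
width: 0.126
```

```bash
python3 - <<'E'
from tilt import *
st();hinge()
E
```

```text
t 19.0 pos [0.4822 0.1454 0.405 ] z [ 0.308 -0.01  -0.951] yang -1.84 F [-0.2 -0.2 -1.4] w 0.126 j [ 0.23  0.15  1.71 -0.1   0.98  0.31]
th 17.97 roll 0.01 O 11.5 160.4 15.9 F [-55.1  -5.7] lip(slot) [ 4.4 -3.7] rear [78.1 37.5]
```

>>> servo_tool(
  commands=[0,0,0,0,0,-1.8,255,0,0,0,0,0,-1.8,255,0,0,0,-4,0.1,-1.8,255,0,0,0,-8,0.25,-1.8,255,0,0,0,-8,0.25,-1.8,255],
)

```text
clock: 19.42
position: [0.4736, 0.1457, 0.4035]
ee_rot: [0.112, 0.709, 0.687, 0.109]
ft_force: [0.1, 0.7, -1.4]
width: 0.124
```

```bash
python3 - <<'E'
from tilt import *
st();hinge()
E
```

```text
t 19.42 pos [0.4736 0.1457 0.4035] z [ 0.309 -0.01  -0.951] yang -1.82 F [ 0.1  0.7 -1.4] w 0.124 j [ 0.24  0.14  1.73 -0.1   0.97  0.31]
th 17.99 roll -0.0 O 2.9 160.5 14.5 F [-63.7  -7.2] lip(slot) [-4.1 -5.2] rear [69.5 36.1]
```

No contact yet. I'll continue forward until it touches.

>>> servo_tool(
  commands=[0,0,0,-1.5,0,0,255,0,0,0,-3,0.1,0,255,0,0,0,-3,0.1,0,255],
)

```text
clock: 19.67
position: [0.471, 0.1458, 0.4035]
ee_rot: [0.112, 0.709, 0.687, 0.109]
ft_force: [-0.0, -0.3, -2.1]
width: 0.125
```

>>> servo_tool(
  commands=[0,0,0,-1,0,0,255,0,0,0,-2,0.1,0,255,0,0,0,-2,0.1,0,255],
)

```text
clock: 19.92
position: [0.4691, 0.1459, 0.4034]
ee_rot: [0.112, 0.709, 0.687, 0.109]
ft_force: [-1.0, 0.3, -1.0]
width: 0.126
```

```bash
python3 - <<'E'
from tilt import *
st();hinge()
p,d=avg("side",3);np.savez("pics/side9.npz",p=p,d=d);save(p,(110,180,210,250),7.5,"pics/s9.png",1.0)
p,d=avg("top",3);np.savez("pics/top9.npz",p=p,d=d);save(p,(155,150,215,215),9,"pics/t9.png",1.6)
E
```

```text
t 19.92 pos [0.4691 0.1459 0.4034] z [ 0.309 -0.01  -0.951] yang -1.84 F [-1.   0.3 -1. ] w 0.126 j [ 0.24  0.13  1.74 -0.1   0.97  0.31]
th 17.99 roll 0.0 O -1.6 160.5 14.4 F [-68.1  -7.3] lip(slot) [-8.6 -5.3] rear [65. 36.]
```

View pics/s9.png

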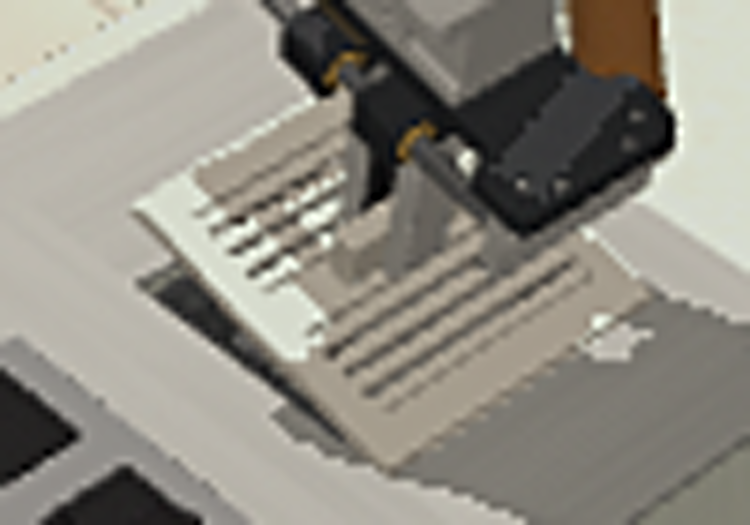

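View pics/t9.png

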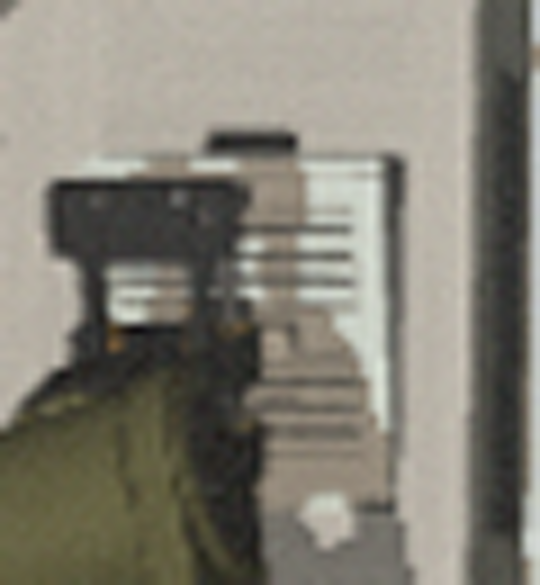

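>>> servo_tool(
  commands=[0.0016,0.0524,0,10.7,-0.3,-0.8,255,0.0033,0.1047,0,22,-0.7,-1.8,255,0.0033,0.1047,0,22,-0.7,-1.8,255,0.0033,0.1047,0,22,-0.7,-1.8,255],
)

```text
clock: 20.55
position: [0.4913, 0.1451, 0.4013]
ee_rot: [0.075, 0.714, 0.692, 0.073]
ft_force: [-0.5, -0.3, -2.0]
width: 0.125
```

```bash
python3 - <<'E'
from tilt import *
st();hinge()
E
```

```text
t 20.55 pos [0.4913 0.1451 0.4013] z [ 0.208 -0.007 -0.978] yang -1.85 F [-0.5 -0.3 -2. ] w 0.125 j [ 0.22  0.19  1.67 -0.06  1.08  0.28]
th 12.04 roll 0.02 O -0.3 160.4 6.6 F [-68.8  -8. ] lip(slot) [-9.4 -4.8] rear [68.1 21.2]
```

>>> servo_tool(
  commands=[0.0019,0.061,0,12.6,-0.4,-1.7,255,0.0036,0.1134,0,23.3,-0.7,-4,255,0.0036,0.1134,0,23.3,-0.7,-4,255,0.0036,0.1134,0,23.3,-0.7,-4,255],
)

```text
clock: 20.88
position: [0.514, 0.1445, 0.3974]
ee_rot: [0.035, 0.718, 0.695, 0.034]
ft_force: [-1.4, 0.2, -1.9]
width: 0.13
```

```bash
python3 - <<'E'
from tilt import *
st();hinge()
p,d=avg("side",3);np.savez("pics/side10.npz",p=p,d=d);save(p,(110,180,210,250),7.5,"pics/s10.png",1.0)
E
```

```text
t 20.88 pos [0.514  0.1445 0.3974] z [ 0.097 -0.003 -0.995] yang -1.84 F [-1.4  0.2 -1.9] w 0.13 j [ 0.21  0.26  1.6  -0.03  1.2   0.25]
th 5.57 roll 0.02 O -0.9 160.5 -1.0 F [-70.6  -7.8] lip(slot) [-11.2  -3.2] rear [68.7  5.8]
```

View pics/s10.png

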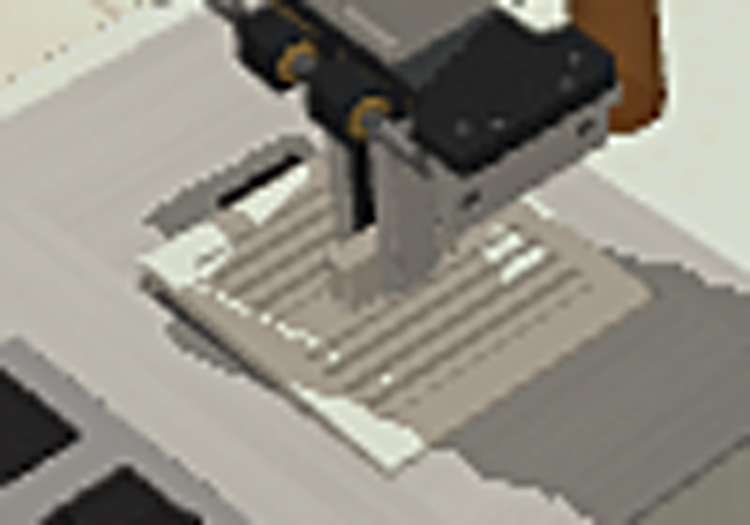

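>>> servo_tool(
  commands=[0,0,0,0,0,0,180,0,0,0,0,0,0,180,0,0,0,0,0,0,180,0,0,0,-0.5,0,5,180,0,0,0,-2,0,20,180,0,0,0,-4,0,40,180,0,0,0,-4,0,60,255,0,0,0,-4,0,60,255],
)

```text
clock: 21.7
position: [0.5103, 0.1444, 0.462]
ee_rot: [0.036, 0.717, 0.695, 0.036]
ft_force: [-0.2, 0.2, 1.3]
width: 0.19
```

```bash
python3 - <<'E'
from tilt import *
st()
p,d=avg("side",3);np.savez("pics/side11.npz",p=p,d=d);save(p,(85,170,215,260),6,"pics/s11.png",1.0)
E
```

```text
t 21.7 pos [0.5103 0.1444 0.462 ] z [ 0.102 -0.002 -0.995] yang -1.84 F [-0.2  0.2  1.3] w 0.19 j [ 0.21  0.2   1.51 -0.02  1.33  0.25]
```

View pics/s11.png

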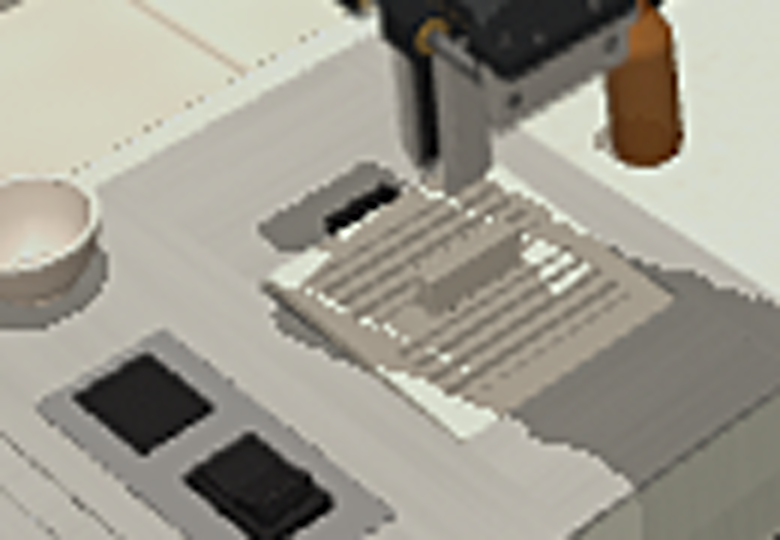

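>>> servo_tool(
  commands=[0.0016,0.05,0,35,-1,0,255,0.0032,0.1025,0,72,-2,0,255,0.0032,0.1025,0,72,-2,-20,255,0.0032,0.1025,0,72,-2,-38,255,0.0032,0.1025,0,72,-2,-38,255,0.0032,0.1025,0,72,-2,-38,255],
)

```text
clock: 22.35
position: [0.5825, 0.1424, 0.4184]
ee_rot: [-0.003, 0.718, 0.696, -0.004]
ft_force: [-0.4, -0.4, 0.0]
width: 0.005
```

```bash
python3 - <<'E'
from tilt import *
st()
p,d=avg("side",2);np.savez("pics/side12.npz",p=p,d=d);save(p,(85,170,215,260),6,"pics/s12.png",1.0)
E
```

```text
t 22.35 pos [0.5825 0.1424 0.4184] z [-0.01 -0.   -1.  ] yang -1.84 F [-0.4 -0.4  0. ] w 0.005 j [0.18 0.4  1.35 0.   1.4  0.21]
```

View pics/s12.png

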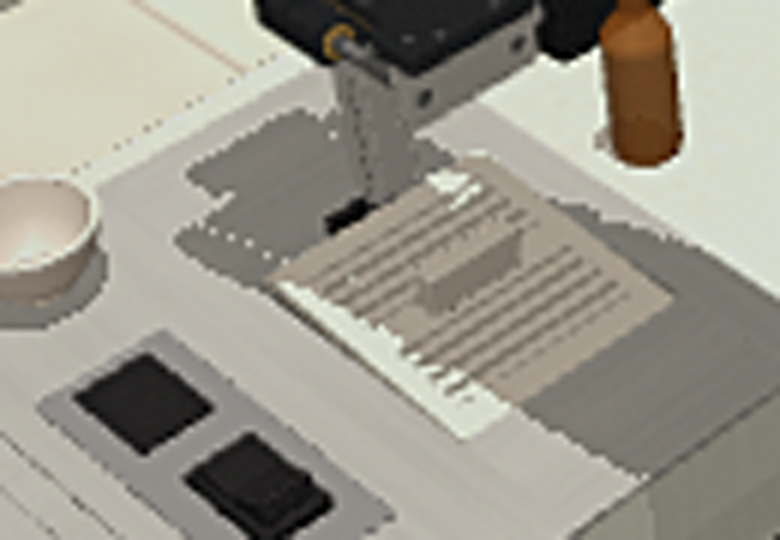

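>>> servo_tool(
  commands=[0,0,0,-2,0,-10,255,0,0,0,-2,0,-18,255,0,0,0,-2,0,-22,255,0,0,0,-2,0,-22,255],
)

```text
clock: 22.78
position: [0.5804, 0.1425, 0.3969]
ee_rot: [-0.003, 0.718, 0.696, -0.003]
ft_force: [-1.8, 0.3, 2.2]
width: 0.008
```

>>> servo_tool(
  commands=[0,0,0,0,0,-2,255,0,0,0,0,0,-4,255,0,0,0,0,0,-4,255],
)

```text
clock: 23.03
position: [0.5803, 0.1425, 0.3946]
ee_rot: [-0.002, 0.718, 0.696, -0.002]
ft_force: [-4.2, -0.8, 7.4]
width: 0.005
```

>>> servo_tool(
  commands=[0,0,0,0,0,-1.5,255,0,0,0,0,0,-3,255,0,0,0,0,0,-3,255],
)

```text
clock: 23.28
position: [0.5805, 0.1425, 0.3903]
ee_rot: [-0.002, 0.718, 0.696, -0.002]
ft_force: [-0.6, 0.5, -0.2]
width: 0.007
```

>>> servo_tool(
  commands=[0,0,0,0,0,-1.5,255,0,0,0,0,0,-3,255,0,0,0,0,0,-3,255],
)

```text
clock: 23.53
position: [0.5803, 0.1424, 0.3894]
ee_rot: [-0.002, 0.718, 0.696, -0.002]
ft_force: [-6.3, -1.5, 16.7]
width: 0.003
```

The force dropped and then went solid, so it likely snapped. I'll lift and check, moving toward the rocker.

>>> servo_tool(
  commands=[0,0,0,0,0,15,255,0,0,0,0,0,50,255,0,0,0,-30,20,60,255,0,0,0,-60,50,60,255,0,0,0,-80,85,60,255,0,0,0,-80,85,60,255],
)

```text
clock: 24.03
position: [0.4974, 0.2315, 0.4482]
ee_rot: [-0.003, 0.717, 0.697, -0.002]
ft_force: [1.1, 0.5, -0.7]
width: 0.008
```

```bash
python3 - <<'E'
from tilt import *
st()
p,d=avg("side",3);np.savez("pics/side13.npz",p=p,d=d);save(p,(85,150,215,265),5.2,"pics/s13.png",1.0)
W=cloud("side",d);P=W[150:265,85:215].reshape(-1,3);X=P[:,:2]@u*1000-529.7;Y=P[:,:2]@v*1000-156.2;Z=P[:,2]*1000-190
for x0 in range(-76,84,8):
    print(x0,[ (np.median(Z[k]).round(1) if (k:=(abs(X-x0)<4)&(abs(Y-y0)<6)).sum()>2 else None) for y0 in (50,35,-35,-50)])
E
```

```text
t 24.03 pos [0.4974 0.2315 0.4482] z [-0.006  0.001 -1.   ] yang -1.6 F [ 1.1  0.5 -0.7] w 0.008 j [0.37 0.27 1.46 0.   1.42 0.4 ]
-76 [np.float64(-0.2), np.float64(-1.1), np.float64(-0.9), np.float64(-1.0)]
-68 [np.float64(-0.7), np.float64(-0.6), np.float64(-0.7), np.float64(-0.6)]
-60 [np.float64(-0.6), np.float64(-1.0), np.float64(-2.5), np.float64(-0.6)]
-52 [np.float64(-0.5), np.float64(-1.0), np.float64(-0.4), np.float64(-1.3)]
-44 [np.float64(-0.5), np.float64(-2.0), np.float64(-2.6), np.float64(-0.7)]
-36 [np.float64(-0.8), np.float64(-3.0), np.float64(-2.4), np.float64(-0.7)]
-28 [np.float64(-1.5), np.float64(-2.5), np.float64(-3.0), np.float64(-1.0)]
-20 [np.float64(-1.1), np.float64(-1.8), np.float64(-1.7), np.float64(-1.5)]
-12 [np.float64(-1.4), np.float64(-1.8), np.float64(-0.7), np.float64(-0.6)]
-4 [np.float64(-0.7), np.float64(-1.4), np.float64(-1.2), np.float64(-0.2)]
4 [np.float64(-0.5), np.float64(-1.3), np.float64(-0.8), np.float64(-1.3)]
12 [np.float64(-0.9), np.float64(-1.2), None, np.float64(-1.0)]
20 [None, np.float64(-3.4), None, np.float64(-0.6)]
28 [None, None, np.float64(-3.3), np.float64(-1.3)]
36 [None, None, np.float64(-2.7), np.float64(-0.7)]
44 [None, None, None, None]
52 [np.float64(-0.3), None, None, None]
60 [np.float64(-0.5), None, None, None]
68 [np.float64(-3.0), None, None, None]
76 [np.float64(-0.6), None, None, None]
```

View pics/s13.png

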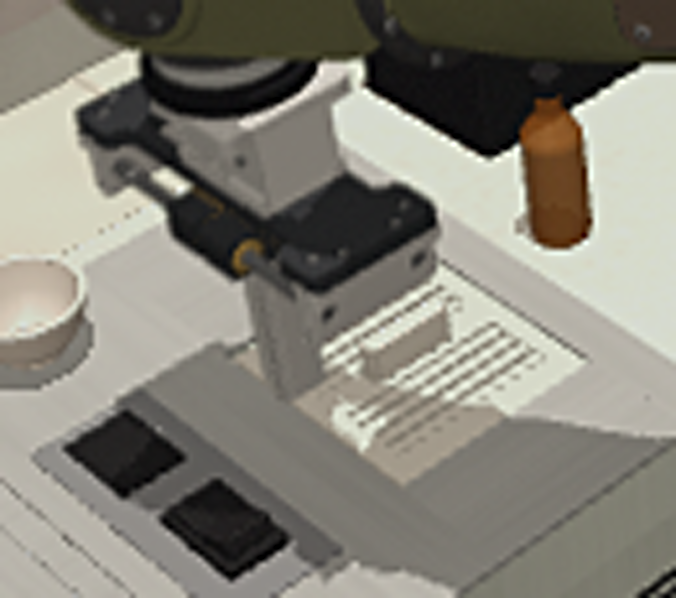

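```bash
python3 - <<'E'
from tilt import *
for n,f,cx,cy in (("side","sideavg",529.7,156.2),("top","topavg",529,161)):
    g=np.load(f"pics/{f}.npz");W=cloud(n,g["d"]);S=W if n=="side" else W
    X=S[...,:2]@u*1000-cx;Y=S[...,:2]@v*1000-cy;Z=S[...,2]*1000-190
    reg=(abs(X)<90)&(Y>70)&(Y<150)
    dark=reg&(g["p"].sum(2)<150)
    for lo,hi in ((-80,-8),(0,70)):
        k=dark&(X>lo)&(X<hi)&(abs(Z)<25)
        print(n,lo,hi,k.sum(),"X",np.percentile(X[k],[1,50,99]).round(1),"Y",np.percentile(Y[k],[1,50,99]).round(1))
        for x0 in range(lo+4,hi,8):
            q=k&(abs(X-x0)<4)
            if q.sum()>3: print("   ",x0,q.sum(),np.median(Z[q]).round(1))
E
```

```text
side -80 -8 185 X [-65.2 -48.6 -14.5] Y [122.8 137.4 149.8]
    -68 14 3.0
    -60 63 8.0
    -52 17 16.1
    -44 15 13.4
    -36 21 10.5
    -28 26 9.9
    -20 24 10.5
    -12 5 9.5
side 0 70 155 X [18.7 42.5 67.7] Y [121.2 135.7 149.5]
    20 18 1.3
    28 26 1.2
    36 27 1.3
    44 23 1.5
    52 24 1.3
    60 23 1.4
    68 14 1.1
top -80 -8 120 X [-59.  -36.9 -11.2] Y [121.4 133.8 149.1]
    -60 10 13.5
    -52 25 17.0
    -44 20 12.0
    -36 16 10.7
    -28 16 10.5
    -20 16 10.1
    -12 17 7.0
top 0 70 107 X [22.1 44.2 69.8] Y [121.2 136.1 148.5]
    20 8 1.4
    28 16 1.3
    36 16 1.7
    44 22 1.3
    52 18 1.1
    60 16 1.0
    68 11 1.5
```

>>> servo_tool(
  commands=[0,0,0,-4,25,0,255,0,0,0,-8,49,0,255,0,0,0,-8,49,-15,255,0,0,0,-8,49,-30,255,0,0,0,-8,49,-30,255,0,0,0,-8,49,-30,255],
)

```text
clock: 24.68
position: [0.4933, 0.2756, 0.4172]
ee_rot: [-0.003, 0.719, 0.695, -0.003]
ft_force: [-0.4, 0.0, 0.0]
width: 0.003
```

```bash
python3 - <<'E'
from tilt import *
st()
p,d=avg("side",3);save(p,(75,160,205,270),5.4,"pics/s14.png",1.2)
E
```

```text
t 24.68 pos [0.4933 0.2756 0.4172] z [-0.008 -0.001 -1.   ] yang -1.92 F [-0.4  0.   0. ] w 0.003 j [0.44 0.33 1.46 0.   1.37 0.48]
```

View pics/s14.png

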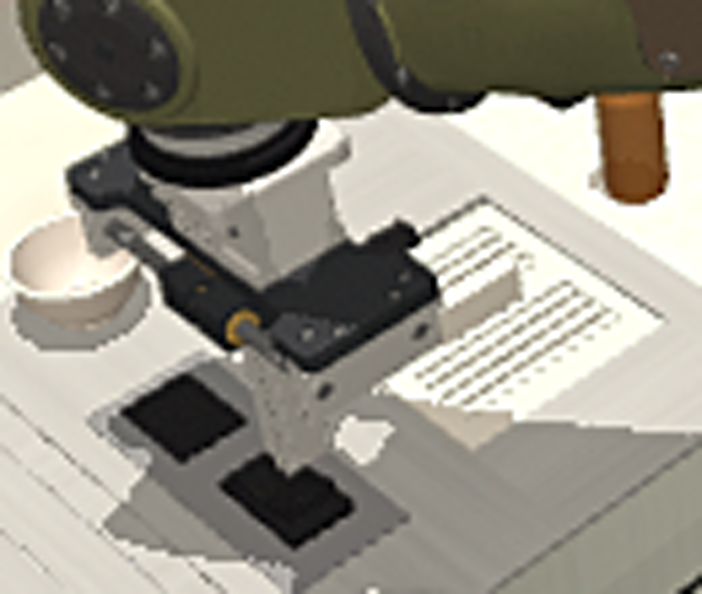

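>>> servo_tool(
  commands=[0,0,0,-5,4.5,0,255,0,0,0,-5,4.5,-6,255,0,0,0,-5,4.5,-11,255,0,0,0,-5,4.5,-14,255,0,0,0,-5,4.5,-14,255],
)

```text
clock: 25.25
position: [0.4874, 0.281, 0.403]
ee_rot: [-0.003, 0.718, 0.696, -0.003]
ft_force: [0.0, 0.3, 0.2]
width: 0.001
```

>>> servo_tool(
  commands=[0,0,0,0,0,-2,255,0,0,0,0,0,-4,255,0,0,0,0,0,-4,255],
)

```text
clock: 25.5
position: [0.4874, 0.2809, 0.4004]
ee_rot: [-0.002, 0.718, 0.696, -0.002]
ft_force: [-3.9, -0.2, 7.8]
width: 0.009
```

>>> servo_tool(
  commands=[0,0,0,0,0,-1,255,0,0,0,0,0,-1,255,0,0,0,0,0,-1,255],
)

```text
clock: 25.75
position: [0.4873, 0.2809, 0.4002]
ee_rot: [-0.002, 0.718, 0.696, -0.002]
ft_force: [-8.2, -1.6, 16.2]
width: 0.005
```

>>> servo_tool(
  commands=[0,0,0,0,0,20,255,0,0,0,0,0,60,255,0,0,0,-30,-30,70,255,0,0,0,-60,-70,80,255,0,0,0,-90,-110,90,255,0,0,0,-110,-150,90,255,0,0,0,-130,-190,90,255,0,0,0,-150,-230,90,255],
)

```text
clock: 26.42
position: [0.3492, 0.0758, 0.4884]
ee_rot: [-0.002, 0.718, 0.696, -0.002]
ft_force: [0.6, -0.6, 0.1]
width: 0.009
```

```bash
python3 - <<'E'
from tilt import *
st()
p,d=avg("side",4);save(p,(75,150,215,265),5.2,"pics/s15.png",1.0)
pt,dt=avg("top",4);save(pt,(130,120,350,250),3.6,"pics/t15.png",1.5)
for n,dd,pp,cx,cy in (("side",d,p,529.7,156.2),("top",dt,pt,529,161)):
    W=cloud(n,dd);X=W[...,:2]@u*1000-cx;Y=W[...,:2]@v*1000-cy;Z=W[...,2]*1000-190
    print(n,"rocker",[(x0,np.median(Z[k]).round(1)) for x0 in range(-64,0,8) if (k:=(abs(X-x0)<4)&(abs(Y-135.5)<9)).sum()>2])
    for y0 in (54,40,0,-40,-54):
        print(n,"cover y",y0,[(x0,np.percentile(Z[k],80).round(1)) for x0 in range(-76,85,8) if (k:=(abs(X-x0)<4)&(abs(Y-y0)<5)).sum()>2])
E
```

```text
t 26.42 pos [0.3492 0.0758 0.4884] z [-0.006  0.    -1.   ] yang -1.79 F [ 0.6 -0.6  0.1] w 0.009 j [ 0.11 -0.21  1.86  0.    1.5   0.14]
side rocker [(-64, np.float64(4.2)), (-56, np.float64(9.8)), (-48, np.float64(10.1)), (-40, np.float64(10.1)), (-32, np.float64(12.8)), (-24, np.float64(15.6)), (-16, np.float64(17.7))]
side cover y 54 [(-76, np.float64(0.5)), (-68, np.float64(-0.2)), (-60, np.float64(-0.2)), (-52, np.float64(-0.5)), (-44, np.float64(-0.3)), (-36, np.float64(-0.0)), (-28, np.float64(-0.4)), (-20, np.float64(0.4)), (-12, np.float64(-0.5)), (-4, np.float64(-0.7)), (4, np.float64(-0.2)), (12, np.float64(-0.1)), (20, np.float64(0.4)), (28, np.float64(-0.6)), (36, np.float64(0.3)), (44, np.float64(-1.0)), (52, np.float64(0.9)), (60, np.float64(-0.4)), (68, np.float64(-1.4)), (76, np.float64(-0.5)), (84, np.float64(-0.7))]
side cover y 40 [(-76, np.float64(0.0)), (-68, np.float64(-0.1)), (-60, np.float64(0.1)), (-52, np.float64(-0.9)), (-44, np.float64(-2.5)), (-36, np.float64(-1.6)), (-28, np.float64(-0.7)), (-20, np.float64(-0.3)), (-12, np.float64(-0.2)), (-4, np.floa
[... 3811 characters left out ...]
np.float64(-6.1)), (36, np.float64(-2.1)), (44, np.float64(-0.7)), (52, np.float64(-0.9)), (60, np.float64(-1.2)), (68, np.float64(1.1)), (76, np.float64(0.5)), (84, np.float64(1.5))]
top cover y -54 [(-76, np.float64(2.3)), (-68, np.float64(1.6)), (-60, np.float64(-0.8)), (-52, np.float64(1.2)), (-44, np.float64(-1.5)), (-36, np.float64(-0.1)), (-28, np.float64(0.3)), (-20, np.float64(0.3)), (-12, np.float64(-0.0)), (-4, np.float64(-0.3)), (4, np.float64(0.0)), (12, np.float64(0.0)), (20, np.float64(1.5)), (28, np.float64(-0.2)), (36, np.float64(1.9)), (44, np.float64(-0.8)), (52, np.float64(1.7)), (60, np.float64(-0.2)), (68, np.float64(-1.4)), (76, np.float64(0.2)), (84, np.float64(0.7))]
```

View pics/s15.png

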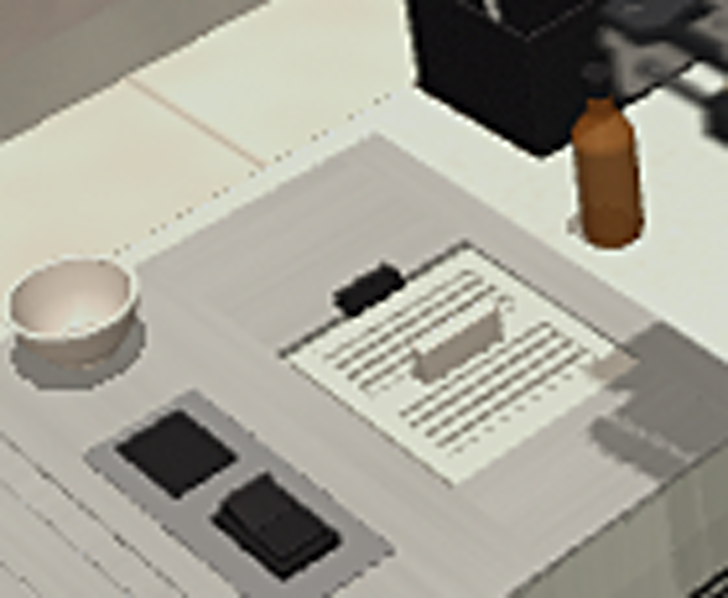

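View pics/t15.png

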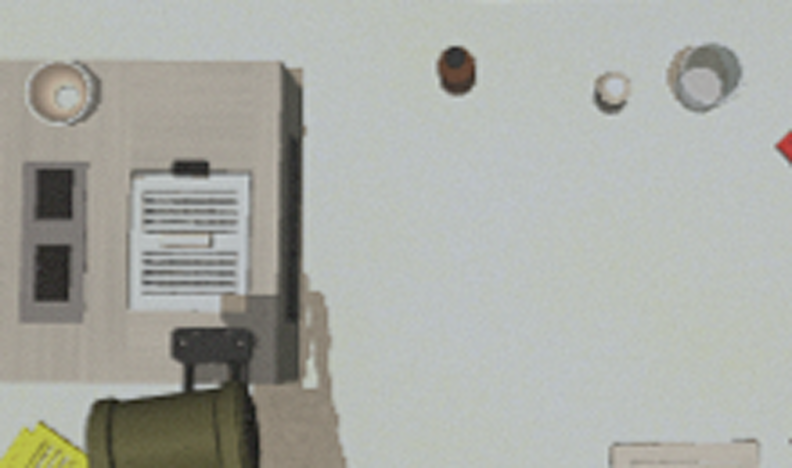

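The cover is flush with the latch over its rear edge (side crop about (368,290)). The rocker's front face is level and its rear end is up. The bystanders stand where they were. I'll hand in.

```bash
python3 - <<'E'
from h import *
st();print(r.hand_in());
E
```

```text
t 26.82 pos [0.3512 0.0777 0.4881] z [-0.007  0.    -1.   ] yang -1.75 F [0.6 0.  0.3] w 0.003 j [ 0.12 -0.2   1.85  0.    1.5   0.15]
the job is handed in; nothing more can be done
None
```

The filter is in the bay, the cover is snapped shut under the latch, and the rail is switched on. I handed the job in at 26.8 s of the 72 s allowed; `hand_in` gave no verdict.

- **Filter:** My first grasp missed because I lifted before the fingers had closed, but the filter stayed where it was and the second grasp held. I lowered it into the bay and let go. Its rim then measured about 36 mm below the deck all round, which means it is flat on the floor.
- **Cover:** I slid the front lip under the strip with the cover tilted 18°, lowered it to about 5.6° and let go. Pressing the rear down, the force fell off and then went solid, as a snap would. The last depth readings show the cover's top within about 1 mm of the deck and the latch nose over its rear edge.
- **Rocker:** The front face now reads level at about 10.5 mm above the deck, with the rear end up at about 17.5 mm, so it is on.
- **Other things:** The ramekin, sauce bottle, shaker and tumbler looked unmoved in the last top picture. The sanitizer was outside that picture, so I did not recheck it. The arm was clear of everything at hand-in.

The two cameras disagreed by about 4–5 mm on the bay's sideways position. I averaged them and compared the held parts with the opening locally; both parts went in without side contact.

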